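# Change the hone blades of the instrument sharpener

## Robot

A 7-joint arm with a two-finger parallel gripper is mounted at the origin on a cart in front of the work surface, level with it; the furniture and walls round the work are solid. World frame = base frame: x ahead of the robot, y to its left, z up, the work surface at z = 0. Lengths are in mm, angles in rad, forces in N, time in s.
With the tool pointing down it reaches from about 400 to 875 mm from the base axis. Payload 6.5 kg.
Tool frame: the origin (TCP) lies at the very end of the fingers, on their centre line; the grasp point (between the pads) lies 19 mm behind it; z points along the fingers, x is the direction in which the jaws open and shut, and the axes are right-handed (so a half turn about z gives the same grasp; the last joint's range is limited). The gripper opens to 85 mm and grips with 20 to 120 N. Pads are 22 mm wide; open, the fingers measure 114 mm over their backs; the gripper's body (76 mm by 85 mm) begins 54 mm behind the grasp point. The pads swing forward as they close: fully open they stand 13 mm farther back than shut.
Start: joints at [1.155, 0.536, -0.004, 1.538, 0.003, 1.067, -0.071], TCP at [222.757, -610.63, 231.29] pointing down, gripper open.
Joint ranges: [-2.7, 2.7], [-0.37, 2.16], [-1.27, 1.26], [0.24, 2.4], [-1.31, 4.45], [0.19, 1.91], [-2.76, 2.76]. Speed limits (rad/s): [2.39, 2.39, 3.14, 3.14, 3.14, 3.14, 3.14].

## Interface

Orientations are given as a unit quaternion [x, y, z, w].
In Python, from station import get_state, get_image, camera_params, close_job gives the robot as it stands.
- The arm moves only by the tool play_rows, never from a script. Its argument "commands" is a list of rows, each an object with "linear": the shift along the tool's x, y, z in m, a list of three; "turn": the turn, a rotation vector about the tool's x, y, z in degrees, a list of three; "gripper": the finger opening in m, from 0 to 0.0854. In form: [{"linear": [dx, dy, dz], "turn": [ax, ay, az], "gripper": gripper}, ...]. A call has exactly 8 rows; each row shifts and turns the commanded pose from where the row before left it, along the tool's axes as they then stand; what a row does not reach is not made up. A row lasts 1/8 s, in which the tool goes at most 62.5 mm and 10.7 degrees, less where a joint would pass 70% of its speed; a pose out of reach is approached as far as the arm can. A call with a gripper value outside its range is refused whole. The fingers move at their own pace and stop on an object; "grip_force" is the grip in N (left out, the last holds). Time passes only in rows, so rows that do not move let the fingers close, or fill a call up. It gives the time, the measured TCP pose, the force and the opening at its end, in the units of the state.
- get_state(): the state, without advancing time (a new reading comes with each control period).
- get_image(name): name is "scene" or "top" or "wrist"; returns the picture (480x640x3 uint8, blue, green, red); there is no depth.
- camera_params(name): a dict with "mtx" (3x3 intrinsics, pixels), "view" (4x4, takes a point from world to camera coordinates); the wrist camera has in their place "T_tool_cam" (4x4, takes a point from camera to tool coordinates, whose origin is the TCP and whose axes are the tool frame's). Camera axes: x right, y down, z forward; pixel columns grow to the right and rows downward; lengths in mm; the calibration is good to about 2 mm. A picture is of the moment at which its call begins: read the wrist's pose just before it. camera_params takes no time and is no camera call.
- close_job(): hands the job in, once; it reports no verdict.
The state is a dict: "time": time; "joint_positions": joint angles; "qd": joint speeds; "effort": joint torques, N m; "eef_pos": TCP position; "eef_rot": TCP orientation; "contact_force": force on the tool from outside, world axes, zero at the start; "wrist_torque": the same for the moment, N m; "width": finger opening in mm.
Only numpy, scipy, OpenCV 4.12 (cv2) and the standard library are available. Lean on these libraries where they do the work, as an engineer would, in place of code of your own. Each camera call takes 0.05 s, during which the arm holds its last target.

## Task

Change the hone blades of the bench sharpener: put the worn blades that lie on its anvils into the kidney dish, press the drawer in so that it springs out, pull it open, and lay every fresh blade from it flat on an anvil of its own, dark face up, its notch over the locating pin. Push the drawer in until it latches shut again, and set the guide lever to 75 degrees from level (one 15-degree mark short of straight up). Do not shift or tip the glass slab with the instruments, the jar or the small bottle left of the sharpener.

Things in the scene. Friction and masses are not known exactly. Their poses are not given: they have to be found in the camera images.
- station: Fixed cream bench sharpener, 170 x 306 x 50 mm (x, y, z to deck). Origin at worktop height under the drawer's middle; x to the rear (case -0.085 to +0.085), y to the left (-0.176 to +0.130). Deck: three steel anvils, 80 long (x -0.055 to 0.025), 14 wide, 12 mm high, at y 0.08, 0, -0.08. Pin near the rear end; at the front (x -0.051 to -0.039) two side cheeks, 23 mm apart, 3 mm above the anvil.
- pin1 (a point): Foot of the locating pin of the left anvil (y = +0.080), on the pin's axis at the anvil's top face, 62 mm above the worktop. Pin 6 mm in diameter, 5 mm high, chamfered.
- pin2 (a point): The same for the middle anvil (y = 0).
- pin3 (a point): The same for the right anvil (y = -0.080).
- blade1: Fresh hone blade: flat steel strip, all-over dark abrasive upper face, 80 x 20 x 6 mm (x, y, z), 75 g. Origin: centre of its underside; x points to the notched end (notch open there, 9 mm wide, 12 deep). Starts in the shut drawer at the left (station y 0.062), notch to the rear, on a pad 13 mm wide, 5 high, between low keepers near its ends; underside 15 mm above the worktop. All alike, any anvil serves; 2 or 3 present.
- blade2: Fresh hone blade: flat steel strip, all-over dark abrasive upper face, 80 x 20 x 6 mm (x, y, z), 75 g. Origin: centre of its underside; x points to the notched end (notch open there, 9 mm wide, 12 deep). Starts in the shut drawer at the middle, notch to the rear, on a pad 13 mm wide, 5 high, between low keepers near its ends; underside 15 mm above the worktop. All alike, any anvil serves; 2 or 3 present.
- blade3: Fresh hone blade: flat steel strip, all-over dark abrasive upper face, 80 x 20 x 6 mm (x, y, z), 75 g. Origin: centre of its underside; x points to the notched end (notch open there, 9 mm wide, 12 deep). Starts in the shut drawer at the right (station y -0.062), notch to the rear, on a pad 13 mm wide, 5 high, between low keepers near its ends; underside 15 mm above the worktop. All alike, any anvil serves; 2 or 3 present.
- notch1 (a point): Where the pin's axis belongs in the notch of blade 1: on its centre line, 32.5 mm from the blade's origin toward the notched end, at the underside. The notch leaves the pin 1.5 mm of play to either side and toward the tail.
- notch2 (a point): Where the pin's axis belongs in the notch of blade 2: on its centre line, 32.5 mm from the blade's origin toward the notched end, at the underside. The notch leaves the pin 1.5 mm of play to either side and toward the tail.
- notch3 (a point): Where the pin's axis belongs in the notch of blade 3: on its centre line, 32.5 mm from the blade's origin toward the notched end, at the underside. The notch leaves the pin 1.5 mm of play to either side and toward the tail.
- drawer (a joint): Drawer slide, m: 0 latched shut, grows as it comes out toward the robot (station -x) to its stop at 0.092. Push-push latch: press it in to the stop at -0.0085 (4 N; under 7 mm does not trip) and let go: it springs out to about 0.047, then slides by hand (1 N, stays put). Shutting: push to -0.0085, let go, it settles at 0. Fully out, all of each blade is clear of the case.
- drawer_front (a point): Middle of the top edge of the drawer's front panel, 44.5 mm above the worktop; moves with the drawer. The panel is 10 mm thick (this point is in mid-thickness), 204 mm wide, 39 mm high, has no handle and, when latched, stands 13 mm proud of the case. Behind it the tray floor is 10 mm and the low side walls (at station y +-0.095) 16 mm above the worktop.
- lever (a joint): Guide lever hinge, rad: its rise above level, 0 = level and pointing to the robot, 1.571 = straight up; 75 degrees = 1.309. Moves from 0 to 1.9, growing as the knob goes up and away from the robot, and stays where it is left (about 2 to 3 N at the knob). Three small instrument rests on the same shaft, 35 mm behind the anvils, swing with it.
- lever_knob (a point): Centre of the round black knob, 20 mm in diameter, at the end of the lever, 72 mm from the hinge axis; the stalk is 7 mm thick.
- lever_hinge (a point): Point of the hinge axis in the lever's plane (station y = -0.150), 68 mm above the worktop; the axis runs along the station's y. A dial plate of 42 mm radius stands 20 to 24 mm to the left of the lever, with dark marks on its rim every 15 degrees from 30 to 120; the mark at 90 (straight up) is longer.
- worn1: Worn hone blade: same shape, size, weight and axes as the fresh ones (80 x 20 x 6 mm, origin at the centre of the underside, x to the notched end), dark abrasive left only near the two ends. Starts seated on the left anvil, notch over its pin. 2 or 3 worn blades are present.
- worn2: Worn hone blade: same shape, size, weight and axes as the fresh ones (80 x 20 x 6 mm, origin at the centre of the underside, x to the notched end), dark abrasive left only near the two ends. Starts seated on the middle anvil, notch over its pin. 2 or 3 worn blades are present.
- worn3: Worn hone blade: same shape, size, weight and axes as the fresh ones (80 x 20 x 6 mm, origin at the centre of the underside, x to the notched end), dark abrasive left only near the two ends. Starts seated on the right anvil, notch over its pin. 2 or 3 worn blades are present.
- kidney_dish: Open steel kidney dish, 146 (x) x 253 (y) x 41 mm high, loose, 0.21 kg, right of the sharpener; takes the worn blades. Origin at the centre of its underside; y along its length. Floor 2 mm thick, flat from x = -0.045 to +0.025 and y = -0.09 to +0.09; sides slope outward; the inward bend of the kidney is on the +x side.
- glass_slab: Glass slab, 78 x 105 x 10 mm, with three hand instruments lying on it, left of the sharpener near the worktop's front edge; bystander.
- gel_jar: Jar with a black cap, 39 mm wide, 81 mm high, left of the sharpener; bystander.
- conditioner_bottle: Small white bottle, 27 mm wide, 72 mm high, left of the sharpener; bystander.
Not all that is in view belongs to the job. What is shaped like the worn1 but turquoise is not meant.

How it is judged (in metres and radians):
On the way:
1. the pressed drawer has sprung out (value of joint drawer above 0.03 m), for 0.1 s.
At the end, for the whole second after the job is handed in: Worn blades in the dish (middle below 36 mm); every fresh blade flat (3.5 deg) on its own anvil, its notch point within 3.5 mm of that pin point and lengthways within 4 deg; drawer latched shut within 4 mm; lever at 75 deg within 3.5 deg; all at rest ((distance between notch1 and pin1 below 0.0035 m or distance between notch1 and pin2 below 0.0035 m or distance between notch1 and pin3 below 0.0035 m) and angle between the x axis of each of blade1, blade2, blade3 and the x axis of station, either way round below 0.07 rad and angle between each of blade1, blade2, blade3's own z axis and vertical below 0.06 rad and linear speed of each of blade1, blade2, blade3, worn1, worn2, worn3 below 0.02 m/s and (distance between notch2 and pin1 below 0.0035 m or distance between notch2 and pin2 below 0.0035 m or distance between notch2 and pin3 below 0.0035 m) and (distance between notch3 and pin1 below 0.0035 m or distance between notch3 and pin2 below 0.0035 m or distance between notch3 and pin3 below 0.0035 m) and x of worn1 in the frame of kidney_dish between -0.065 and 0.06 m and y of worn1 in the frame of kidney_dish between -0.11 and 0.11 m and height (world z) of each of worn1, worn2, worn3 below 0.036 m and x of worn2 in the frame of kidney_dish between -0.065 and 0.06 m and y of worn2 in the frame of kidney_dish between -0.11 and 0.11 m and x of worn3 in the frame of kidney_dish between -0.065 and 0.06 m and y of worn3 in the frame of kidney_dish between -0.11 and 0.11 m and value of joint drawer between -0.004 and 0.004 m and value of joint lever between 1.249 and 1.369 rad and velocity of joint lever below 0.05 rad/s); the robot touches nothing.
It fails at once if a bystander is shoved or tipped (distance of any of glass_slab, gel_jar, conditioner_bottle from where it was at the start of the episode above 0.03 m or angle between any of glass_slab, gel_jar, conditioner_bottle's own z axis and vertical above 0.5 rad).
Of blade1, blade2, blade3 only 2 to 3 are there at a start; the rules pass over those that are not, and their reading is None.
Of worn1, worn2, worn3 only 2 to 3 are there at a start; the rules pass over those that are not, and their reading is None.
At some moment in a run one of blade1, blade2, blade3, worn1, worn2, worn3 may be knocked a few centimetres aside while the robot is not near it.
Once in a run the grip may slacken for a moment while it holds something.
It also fails if it takes over 210 s, if anything falls off the work surface, if the arm or the gripper's body presses on something with over 40 N, if the wrist force passes 120 N, or if a joint passes its speed limit or range.

## Working session

There is one attempt and no reset: what is moved stays moved. The work goes in short steps, Python scripts to look and compute and a tool call to move; the robot and the scene stay as the last step left them, time stands still between calls to the robot, and variables do not carry over. Pictures are saved under pics/ and viewed, and the job is handed in when it is done.

Besides the shell and the picture viewer there is one more tool, called by a JSON object that holds its "method" and its "body". play_rows: Moves the arm, as the interface text tells. Its arguments: {"type":"object","properties":{"commands":{"type":"array","items":{"type":"object","properties":{"linear":{"type":"array","items":{"type":"number"}},"turn":{"type":"array","items":{"type":"number"}},"gripper":{"type":"number"}}}},"grip_force":{"type":"number"}},"required":["commands"]}

```bash
ls -la; mkdir -p pics
python3 - <<'E'
from station import *
import cv2
s=get_state(); print(s)
for n in ("scene","top","wrist"):
    cv2.imwrite(f"pics/{n}0.png",get_image(n)); print(n,camera_params(n))
E
```

```text
total 12
drwxr-xr-x  3 agent agent 4096 Dec  7 15:25 .
drwxr-xr-x 23 root  root  4096 Dec  7 15:25 ..
drwxr-xr-x  2 agent agent 4096 Dec  7 15:25 pics
{'time': 0.0, 'joint_positions': array([ 1.15478389,  0.53714982, -0.00442216,  1.53886977,  0.00260188,
        1.0672886 , -0.07121576]), 'qd': array([ 9.83465010e-04,  3.79712712e-05,  1.15249453e-03, -7.25969214e-04,
       -8.08205067e-05,  4.98100713e-04,  6.52174802e-04]), 'effort': array([ 3.70851412e-04, -5.83417797e+01,  1.04851864e+00, -2.59102589e+01,
        1.22498826e-02,  9.56156873e-03, -3.66498580e-05]), 'eef_pos': array([ 222.52770699, -610.05634248,  230.42514537]), 'eef_rot': array([ 8.19378104e-01, -5.73252817e-01, -7.37197855e-04, -4.32962544e-04]), 'contact_force': array([ 0.12651328,  0.58079117, -0.25456964]), 'wrist_torque': array([0.02255778, 0.00463182, 0.02086539]), 'width': 85.48000638088705}
scene {'mtx': array([[588.85276846,   0.        , 317.59950918],
       [  0.        , 588.85276846, 242.83103118],
       [  0.        ,   0.        ,   1.        ]]), 'view': array([[-9.19817972e-01, -3.92340014e-0
[... 644 characters left out ...]
2],
       [ 1.58549253e-01,  5.28491571e-03, -9.87336925e-01,
         1.23649811e+03],
       [ 0.00000000e+00,  0.00000000e+00,  0.00000000e+00,
         1.00000000e+00]])}
wrist {'mtx': array([[343.82563563,   0.        , 318.63255526],
       [  0.        , 343.82563563, 237.45260764],
       [  0.        ,   0.        ,   1.        ]]), 'T_tool_cam': array([[ 9.99999364e-01,  9.00054982e-04,  6.79923444e-04,
         2.05197501e-01],
       [-1.05070646e-03,  9.62530751e-01,  2.71170519e-01,
        -6.91361973e+01],
       [-4.10378847e-04, -2.71171061e-01,  9.62531084e-01,
        -1.42159031e+02],
       [ 0.00000000e+00,  0.00000000e+00,  0.00000000e+00,
         1.00000000e+00]])}
```

View pics/scene0.png

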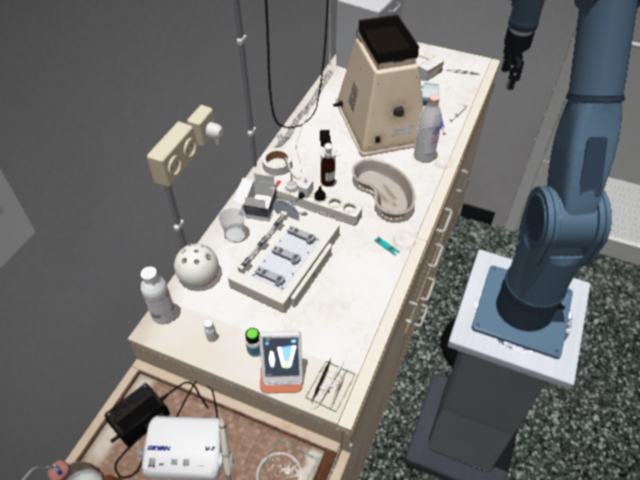

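View pics/top0.png

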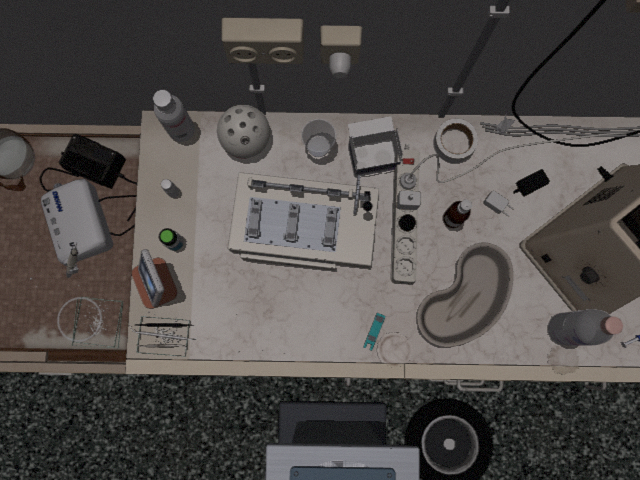

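View pics/wrist0.png

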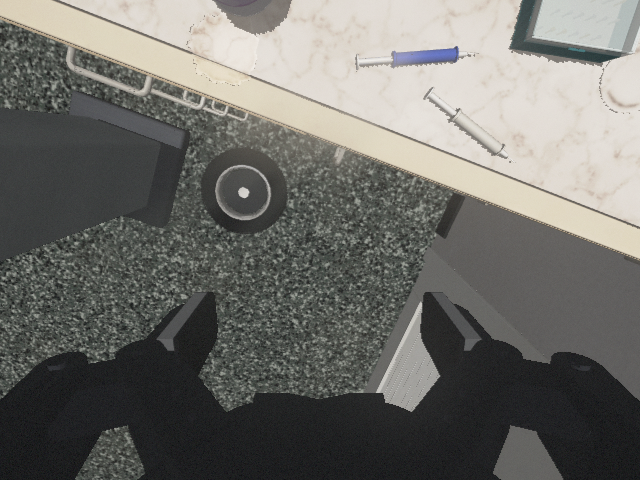

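```bash
cat > h.py <<'E'
import numpy as np, cv2
from scipy.spatial.transform import Rotation as R
from station import *
def proj(name,P):
    c=camera_params(name); P=np.atleast_2d(P); 
    V=c['view']; q=P@V[:3,:3].T+V[:3,3]; q=q@c['mtx'].T; return q[:,:2]/q[:,2:]
def back(name,uv,z):
    c=camera_params(name); V=c['view']; Rm=V[:3,:3]; o=-Rm.T@V[:3,3]
    d=Rm.T@np.linalg.solve(c['mtx'],[uv[0],uv[1],1]); return o+d*(z-o[2])/d[2]
def Twc(s=None):
    s=s or get_state(); c=camera_params('wrist')
    T=np.eye(4);T[:3,:3]=R.from_quat(s['eef_rot']).as_matrix();T[:3,3]=s['eef_pos']
    return T@c['T_tool_cam']
def wback(uv,z,T):
    d=T[:3,:3]@np.linalg.solve(camera_params('wrist')['mtx'],[uv[0],uv[1],1]);o=T[:3,3]
    return o+d*(z-o[2])/d[2]
def wproj(P,T):
    P=np.atleast_2d(P); q=(P-T[:3,3])@T[:3,:3]; q=q@camera_params('wrist')['mtx'].T; return q[:,:2]/q[:,2:]
def crop(im,x0,y0,x1,y1,k,fn):
    cv2.imwrite(fn,cv2.resize(im[y0:y1,x0:x1],None,fx=k,fy=k,interpolation=cv2.INTER_CUBIC))
def tool(s,dw): # world vec (mm) to tool (m)
    return R.from_quat(s['eef_rot']).inv().apply(np.array(dw))/1000
E
python3 - <<'E'
from h import *
im=cv2.imread('pics/top0.png'); crop(im,220,160,390,280,4.7,'pics/top0z.png')
im=cv2.imread('pics/scene0.png'); crop(im,220,200,350,310,5.4,'pics/scene0z.png')
E
```

```text
(no output)
```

View pics/top0z.png

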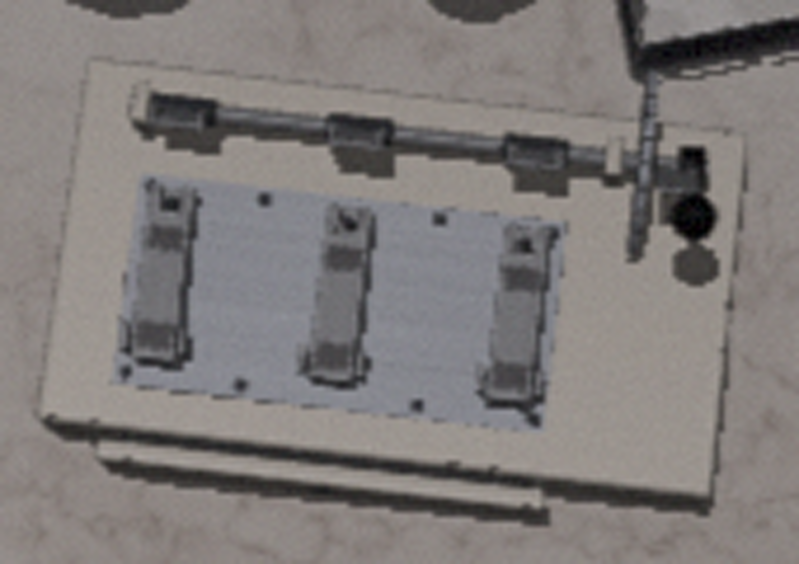

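View pics/scene0z.png

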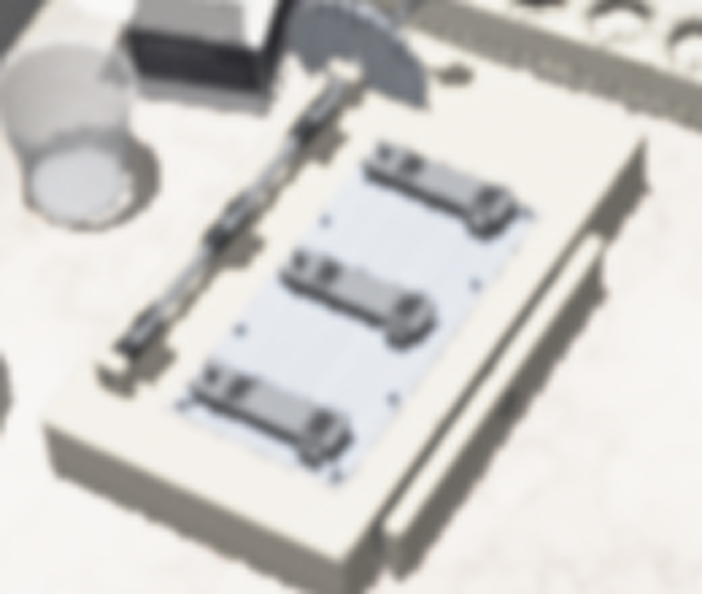

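Run:
```python
from h import *
from scipy.optimize import least_squares
k=4.7
px=np.array([(90,60),(745,132),(710,497),(43,418)])/k+[220,160]
loc=np.array([(85,130),(85,-176),(-85,-176),(-85,130)])
W=np.array([back('top',p,50) for p in px]); print(W.round(1))
def f(v):
    c,s=np.cos(v[2]),np.sin(v[2]); return ((loc@np.array([[c,s],[-s,c]])+v[:2])-W[:,:2]).ravel()
r=least_squares(f,[650,0,0]); print(r.x,r.fun.round(1))
px=[(147,185),(565,225),(540,428),(115,382)]
for q in [(692,215)]:
  for z in(80,100,120,140): print(back('top',np.array(q)/k+[220,160],z).round(1))
# dish, turquoise
for q in [(478,245),(512,283),(420,320),(510,260),(450,345)]: print(q,back('top',q,41).round(1))
for q in [(374,331),(165,240),(165,185),(168,237),(135,320),(195,355)]: print(q,back('top',q,0).round(1))
```

```text
[[720.1 229.6  50. ]
 [691.  -70.7  50. ]
 [522.7 -55.   50. ]
 [553.5 244.7  50. ]]
[ 6.24069852e+02  1.10033572e+02 -9.77719465e-02] [ 1.2  1.5  0.5 -2.7 -0.4 -1.8 -1.4  3. ]
[644.7 -44.1  80. ]
[640.  -42.4 100. ]
[635.3 -40.7 120. ]
[630.6 -39.1 140. ]
(478, 245) [ 572.1 -283.2   41. ]
(512, 283) [ 492.1 -352.6   41. ]
(420, 320) [ 411.4 -158.1   41. ]
(510, 260) [ 541.  -350.1   41. ]
(450, 345) [ 360.9 -219.7   41. ]
(374, 331) [388.1 -66.1   0. ]
(165, 240) [579.  394.1   0. ]
(165, 185) [703.7 401.1   0. ]
(168, 237) [585.8 387.9   0. ]
(135, 320) [403.  449.1   0. ]
(195, 355) [330.8 316.1   0. ]
```

{"method": "play_rows", "body": {"commands": [{"linear": [0, 0, -0.02], "turn": [0, 0, 8.6], "gripper": 0.085}, {"linear": [0, 0, -0.02], "turn": [0, 0, 8.6], "gripper": 0.085}, {"linear": [0, 0, -0.02], "turn": [0, 0, 8.5], "gripper": 0.085}, {"linear": [-0.058, -0.0205, 0], "turn": [0, 0, 0], "gripper": 0.085}, {"linear": [-0.058, -0.0205, 0], "turn": [0, 0, 0], "gripper": 0.085}, {"linear": [-0.058, -0.0205, 0], "turn": [0, 0, 0], "gripper": 0.085}, {"linear": [-0.058, -0.0205, 0], "turn": [0, 0, 0], "gripper": 0.085}, {"linear": [-0.058, -0.0205, 0], "turn": [0, 0, 0], "gripper": 0.085}]}}

```text
time: 1.15
eef_pos: [353.9, -330.1, 291.3]
eef_rot: [-0.671, 0.741, -0.0, 0.0]
contact_force: [1.3, -0.7, -0.3]
width: 84.7
```

{"method": "play_rows", "body": {"commands": [{"linear": [-0.058, -0.0205, 0], "turn": [0, 0, 0], "gripper": 0.085}, {"linear": [-0.058, -0.0205, 0], "turn": [0, 0, 0], "gripper": 0.085}, {"linear": [-0.058, -0.0205, 0], "turn": [0, 0, 0], "gripper": 0.085}, {"linear": [-0.058, -0.0205, 0], "turn": [0, 0, 0], "gripper": 0.085}, {"linear": [-0.058, -0.0205, 0], "turn": [0, 0, 0], "gripper": 0.085}, {"linear": [-0.058, -0.0205, 0.01], "turn": [0, 0, 0], "gripper": 0.085}, {"linear": [-0.056, -0.0205, 0.02], "turn": [0, 0, 0], "gripper": 0.085}, {"linear": [-0.052, -0.0205, 0.03], "turn": [0, 0, 0], "gripper": 0.085}]}}

```text
time: 2.15
eef_pos: [562.2, 106.5, 231.8]
eef_rot: [-0.671, 0.741, -0.001, 0.001]
contact_force: [1.6, -0.5, 0.8]
width: 84.9
```

{"method": "play_rows", "body": {"commands": [{"linear": [0, 0, 0.035], "turn": [0, 0, 0], "gripper": 0.085}, {"linear": [0, 0, 0.03], "turn": [0, 0, 0], "gripper": 0.085}, {"linear": [0, 0, 0], "turn": [0, 0, 0], "gripper": 0.04}, {"linear": [0, 0, 0], "turn": [0, 0, 0], "gripper": 0.04}, {"linear": [0, 0, 0], "turn": [0, 0, 0], "gripper": 0.04}, {"linear": [0, 0, 0], "turn": [0, 0, 0], "gripper": 0.04}, {"linear": [0, 0, 0], "turn": [0, 0, 0], "gripper": 0.04}, {"linear": [0, 0, 0], "turn": [0, 0, 0], "gripper": 0.04}]}}

```text
time: 3.15
eef_pos: [561.0, 104.4, 167.0]
eef_rot: [-0.671, 0.741, -0.0, 0.0]
contact_force: [-0.1, 0.2, 0.7]
width: 40.1
```

Run:
```python
from h import *
s=get_state(); print(s['eef_pos'],s['eef_rot'],R.from_quat(s['eef_rot']).as_matrix().round(3),s['joint_positions'],s['width'])
cv2.imwrite('pics/w1.png',get_image('wrist')); np.save('w1.npy',Twc(s))
```

```text
[561.00314342 104.38359783 167.03494417] [-6.71339914e-01  7.41149586e-01 -7.00323570e-05  7.94349625e-05] [[-0.099 -0.995  0.   ]
 [-0.995  0.099  0.   ]
 [-0.    -0.    -1.   ]] [-0.01932076  0.5020163  -0.32135872  1.79369061  0.19902086  0.87734777
 -2.10100229] 40.08357383924765
```

View pics/w1.png

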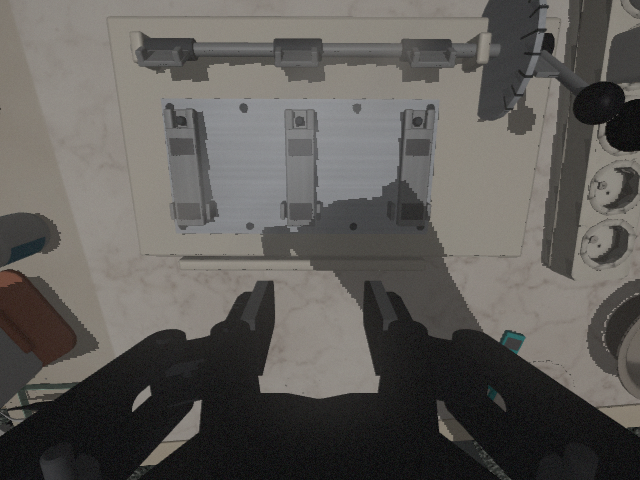

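Run:
```python
from h import *
im=cv2.imread('pics/w1.png'); crop(im,150,80,450,280,2.66,'pics/w1z.png')
crop(im,460,0,640,150,4,'pics/w1l.png')
```

```text
(no output)
```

View pics/w1z.png

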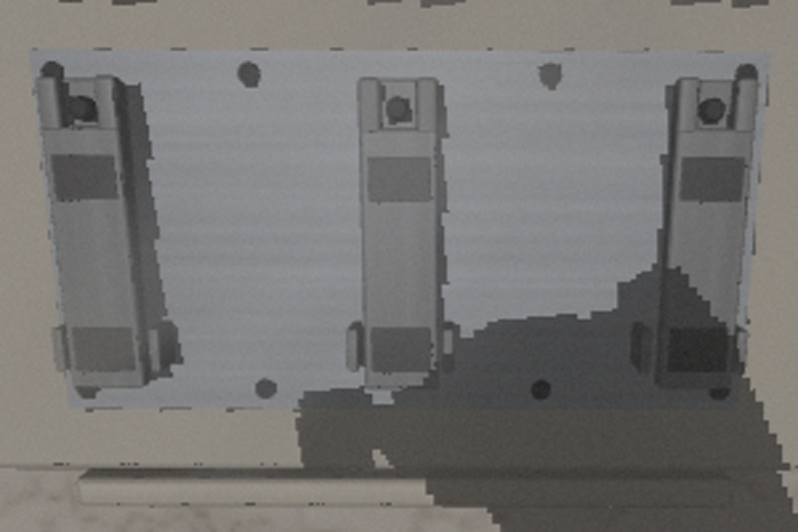

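View pics/w1l.png

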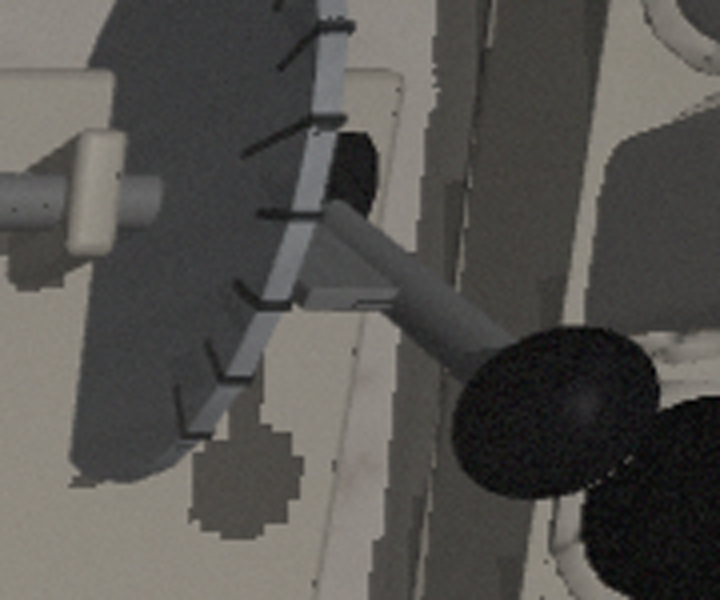

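Run:
```python
from h import *
T=np.load('w1.npy'); k=2.66
P=np.array([wback(np.array(q)/k+[150,80],67,T) for q in [(82,110),(397,109),(711,111)]]); print(P.round(1), np.linalg.norm(np.diff(P,axis=0),axis=1))
d=P[0]-P[2]; print('yaw',np.arctan2(-d[0],d[1]))
B=np.array([wback(np.array(q)/k+[150,80],68,T) for q in [(359,80),(438,80),(437,386),(366,386)]]); print(B.round(1))
b=(B[0]+B[1]-B[2]-B[3])/2; print(np.linalg.norm(b),np.arctan2(b[1],b[0]),B.mean(0))
yaw=-0.0975
xs=np.array([np.cos(yaw),np.sin(yaw),0]);ys=np.array([-np.sin(yaw),np.cos(yaw),0])
O=np.array([wback(q,50,T) for q in [(109,17),(140,257),(523,257)]]);print(O.round(1), np.linalg.norm(O[0]-O[1]),np.linalg.norm(O[1]-O[2]))
for c in range(3):
  pass
S=P[1]*0; 
# station origin guess: pin x local? from corners
fl=O[1]+85*xs-130*ys; fr=O[2]+85*xs+176*ys; rl=O[0]-85*xs-130*ys; print(fl,fr,rl)
S=P[1].copy(); S[2]=0
xl=[(p-np.mean([fl,fr,rl],axis=0))@xs for p in P]; print('pin x local',xl)
```

```text
[[651.2 187.9  67. ]
 [643.7 109.1  67. ]
 [635.5  30.6  67. ]] [79.13359788 78.91351067]
yaw -0.0992051135402654
[[651.4 117.7  68. ]
 [649.5  98.2  68. ]
 [571.8 106.3  68. ]
 [573.7 125.5  68. ]]
78.08141911037187 -0.10211673374869441 [611.56873728 111.91830366  68.        ]
[[722.  228.2  50. ]
 [555.  247.6  50. ]
 [525.3 -55.8  50. ]] 168.10031513395916 304.832049566489
[626.98292175 109.96624918  50.        ] [626.99326033 111.13877966  50.        ] [624.76003132 107.05146698  50.        ]
pin x local [np.float64(17.19239309078019), np.float64(17.41513575712873), np.float64(16.92290771697708)]
```

Run:
```python
from h import *
im=cv2.imread('pics/top0.png'); crop(im,400,225,530,360,4.4,'pics/dish0.png')
T=np.load('w1.npy'); yaw=-0.0985
xs=np.array([np.cos(yaw),np.sin(yaw),0]);ys=np.array([-np.sin(yaw),np.cos(yaw),0]);S=np.array([626.3,110.8,0])
def ray(uv):
    d=T[:3,:3]@np.linalg.solve(camera_params('wrist')['mtx'],[uv[0],uv[1],1]);return T[:3,3],d
for uv in [(599,103)]:
    o,d=ray(uv); t=(-150-(o-S)@ys)/(d@ys); p=o+t*d-S; print(p@xs,p@ys,p[2])
    l=p-np.array([0,0,68])-60*xs; print(np.hypot(l@xs,l[2]),np.degrees(np.arctan2(l[2],-(l@xs))))
```

```text
22.67540508970406 -150.0 129.57465130575858
72.00391009274041 58.77708926447325
```

View pics/dish0.png

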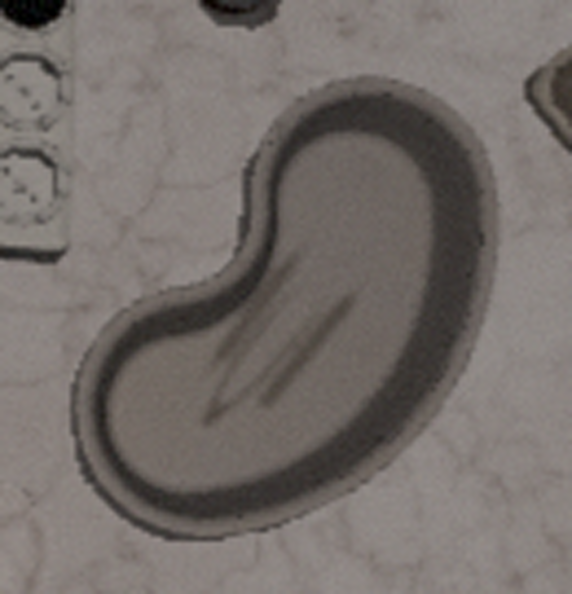

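```bash
cat >> h.py <<'E'
yaw=-0.0985
xs=np.array([np.cos(yaw),np.sin(yaw),0]);ys=np.array([-np.sin(yaw),np.cos(yaw),0]);S=np.array([626.3,110.8,0])
def st(p): p=np.asarray(p)-S; return np.array([p@xs,p@ys,p[2]]).round(1)
def wd(l): return S+l[0]*xs+l[1]*ys+np.array([0,0,l[2]])
E
python3 - <<'E'
from h import *
k=4.4
for q,z in [((305,330),2),((190,410),2),((365,215),2),((75,410),41),((480,100),41),((170,540),41),((495,200),41),((370,75),41)]:
    w=back('top',np.array(q)/k+[400,225],z); print(q,w.round(1),st(w))
s=get_state(); print(st(s['eef_pos']))
E
```

```text
(305, 330) [ 457.9 -271.8    2. ] [-130.  -397.3    2. ]
(190, 410) [ 417.9 -214.7    2. ] [-175.4 -344.4    2. ]
(365, 215) [ 515.3 -302.8    2. ] [ -69.8 -422.6    2. ]
(75, 410) [ 415.1 -152.    41. ] [-184.4 -282.3   41. ]
(480, 100) [ 567.3 -349.1   41. ] [ -13.5 -463.5   41. ]
(170, 540) [ 355.  -196.1   41. ] [-239.9 -332.1   41. ]
(495, 200) [ 518.8 -354.6   41. ] [ -61.3 -473.7   41. ]
(370, 75) [ 578.7 -296.3   41. ] [  -7.3 -409.8   41. ]
[-64.4 -12.8 166.9]
```

{"method": "play_rows", "body": {"commands": [{"linear": [-0.0128, -0.0494, 0], "turn": [0, 0, 0], "gripper": 0.04}, {"linear": [0, 0, 0.04], "turn": [0, 0, 0], "gripper": 0.04}, {"linear": [0, 0, 0.04], "turn": [0, 0, 0], "gripper": 0.04}, {"linear": [0, 0, 0.02], "turn": [0, 0, 0], "gripper": 0.04}, {"linear": [0, 0, 0], "turn": [0, 0, 0], "gripper": 0.04}, {"linear": [0, 0, 0], "turn": [0, 0, 0], "gripper": 0.04}, {"linear": [0, 0, 0], "turn": [0, 0, 0], "gripper": 0.04}, {"linear": [0, 0, 0], "turn": [0, 0, 0], "gripper": 0.04}], "grip_force": 60}}

```text
time: 4.2
eef_pos: [612.0, 112.4, 67.9]
eef_rot: [-0.671, 0.741, -0.0, 0.001]
contact_force: [-0.2, 0.5, -0.5]
width: 39.8
```

Run:
```python
from h import *
s=get_state(); print(st(s['eef_pos']))
cv2.imwrite('pics/w2.png',get_image('wrist')); np.save('w2.npy',Twc(s))
```

```text
[-14.4   0.2  67.9]
```

View pics/w2.png

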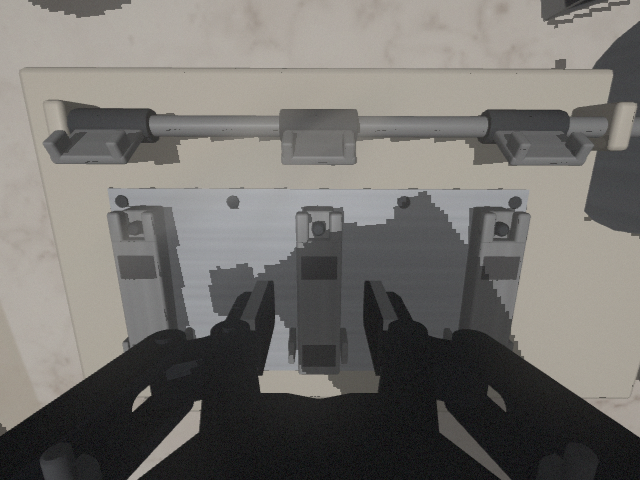

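{"method": "play_rows", "body": {"commands": [{"linear": [0, 0, 0.013], "turn": [0, 0, 0], "gripper": 0.04}, {"linear": [0, 0, 0], "turn": [0, 0, 0], "gripper": 0.01}, {"linear": [0, 0, 0], "turn": [0, 0, 0], "gripper": 0.01}, {"linear": [0, 0, 0], "turn": [0, 0, 0], "gripper": 0.01}, {"linear": [0, 0, 0], "turn": [0, 0, 0], "gripper": 0.01}, {"linear": [0, 0, 0], "turn": [0, 0, 0], "gripper": 0.01}, {"linear": [0, 0, -0.01], "turn": [0, 0, 0], "gripper": 0.01}, {"linear": [0, 0, -0.02], "turn": [0, 0, 0], "gripper": 0.01}]}}

```text
time: 5.25
eef_pos: [610.9, 112.2, 84.4]
eef_rot: [-0.671, 0.741, 0.0, -0.001]
contact_force: [-0.5, -0.2, -0.8]
width: 18.4
```

Run:
```python
from h import *
T=np.load('w2.npy')
for q in [(319,228),(133,229),(503,230)]: w=wback(q,67,T);print(w,st(w))
s=get_state(); print(st(s['eef_pos']),s['width'],s['contact_force'])
cv2.imwrite('pics/w3.png',get_image('wrist'))
```

```text
[644.93096253 108.88289257  67.        ] [18.7 -0.1 67. ]
[652.28252835 188.41382842  67.        ] [18.2 79.8 67. ]
[636.33567206  30.27801153  67.        ] [ 17.9 -79.1  67. ]
[-15.5  -0.1  84.4] 18.43724356229159 [-0.48528225 -0.15485295 -0.8491872 ]
```

View pics/w3.png

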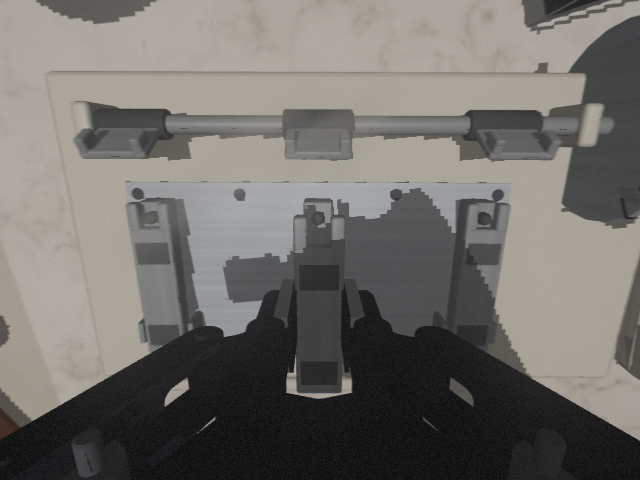

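{"method": "play_rows", "body": {"commands": [{"linear": [0.0, 0.02, -0.03], "turn": [0, 0, 0], "gripper": 0.01}, {"linear": [0.0567, 0.0135, 0], "turn": [0, 0, 0], "gripper": 0.01}, {"linear": [0.0567, 0.0135, 0], "turn": [0, 0, 0], "gripper": 0.01}, {"linear": [0.0567, 0.0135, 0], "turn": [0, 0, 0], "gripper": 0.01}, {"linear": [0.0567, 0.0135, 0], "turn": [0, 0, 0], "gripper": 0.01}, {"linear": [0.0567, 0.0135, 0], "turn": [0, 0, 0], "gripper": 0.01}, {"linear": [0.0567, 0.0135, 0], "turn": [0, 0, 0], "gripper": 0.01}, {"linear": [0.0567, 0.0135, 0], "turn": [0, 0, 0], "gripper": 0.01}]}}

```text
time: 6.3
eef_pos: [458.3, -273.5, 115.2]
eef_rot: [-0.671, 0.741, -0.001, 0.0]
contact_force: [1.0, 0.2, -0.9]
width: 18.0
```

Run:
```python
from h import *
s=get_state(); print(st(s['eef_pos']),s['width'],s['contact_force'],s['joint_positions'].round(2))
cv2.imwrite('pics/w4.png',get_image('wrist'));np.save('w4.npy',Twc(s))
```

```text
[-129.4 -398.9  115.2] 18.02410470440649 [ 1.02029774  0.17867243 -0.93088884] [ 0.67  0.52 -0.28  1.92  0.21  0.72 -1.4 ]
```

View pics/w4.png

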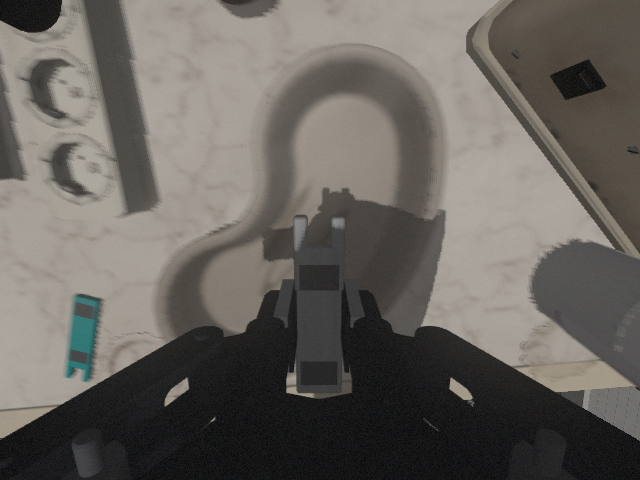

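{"method": "play_rows", "body": {"commands": [{"linear": [0, 0, 0.045], "turn": [0, 0, 0], "gripper": 0.01}, {"linear": [0, 0, 0.035], "turn": [0, 0, 0], "gripper": 0.01}, {"linear": [0, 0, 0.013], "turn": [0, 0, 0], "gripper": 0.01}, {"linear": [0, 0, 0], "turn": [0, 0, 0], "gripper": 0.01}, {"linear": [0, 0, 0], "turn": [0, 0, 0], "gripper": 0.036}, {"linear": [0, 0, 0], "turn": [0, 0, 0], "gripper": 0.036}, {"linear": [0, 0, 0], "turn": [0, 0, 0], "gripper": 0.036}, {"linear": [0, 0, -0.04], "turn": [0, 0, 0], "gripper": 0.036}]}}

```text
time: 7.35
eef_pos: [456.4, -270.4, 59.5]
eef_rot: [-0.671, 0.741, 0.002, -0.001]
contact_force: [0.6, 0.4, 0.9]
width: 35.9
```

{"method": "play_rows", "body": {"commands": [{"linear": [0, 0, -0.055], "turn": [0, 0, 0], "gripper": 0.036}, {"linear": [-0.053, -0.019, 0], "turn": [0, 0, 0], "gripper": 0.04}, {"linear": [-0.053, -0.019, 0], "turn": [0, 0, 0], "gripper": 0.04}, {"linear": [-0.053, -0.019, 0], "turn": [0, 0, 0], "gripper": 0.04}, {"linear": [-0.053, -0.019, 0], "turn": [0, 0, 0], "gripper": 0.04}, {"linear": [-0.053, -0.019, 0], "turn": [0, 0, 0], "gripper": 0.04}, {"linear": [-0.053, -0.019, 0], "turn": [0, 0, 0], "gripper": 0.04}, {"linear": [0, 0, 0.02], "turn": [0, 0, 0], "gripper": 0.04}]}}

```text
time: 8.35
eef_pos: [605.9, 40.9, 97.6]
eef_rot: [-0.674, 0.739, -0.0, 0.004]
contact_force: [-0.1, -0.3, 0.8]
width: 39.7
```

Run:
```python
from h import *
s=get_state(); print(st(s['eef_pos']),s['width'],s['contact_force'],s['joint_positions'].round(2))
cv2.imwrite('pics/w5.png',get_image('wrist'));np.save('w5.npy',Twc(s))
im=get_image('top');crop(im,220,160,520,380,2.6,'pics/t5.png')
```

```text
[-13.4 -71.6  97.6] 39.668991796184315 [-0.1476318  -0.3361777   0.78179353] [ 0.07  0.65 -0.29  1.74  0.25  0.78 -2.  ]
```

View pics/w5.png

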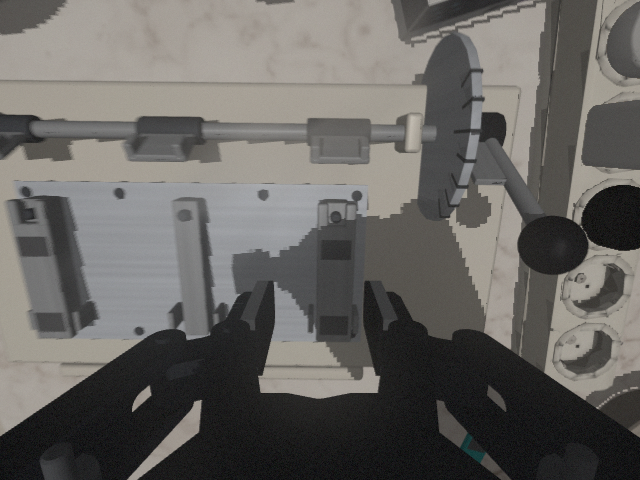

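View pics/t5.png

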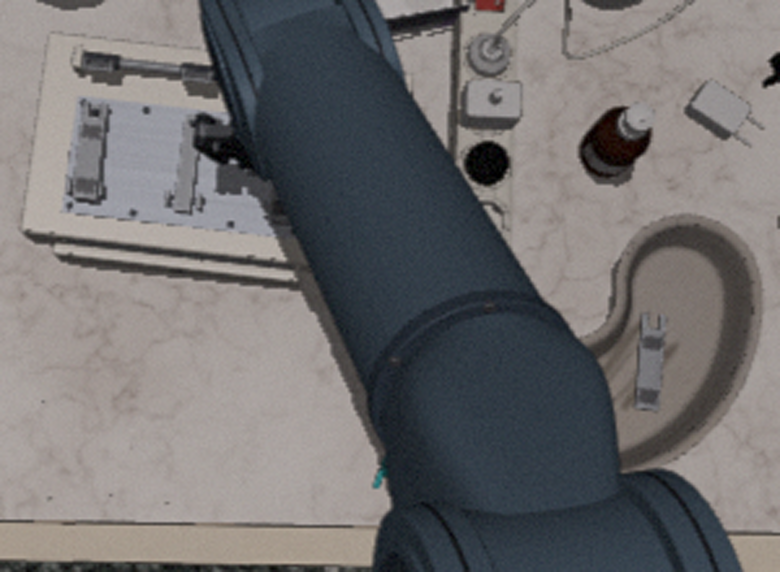

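{"method": "play_rows", "body": {"commands": [{"linear": [0.0085, 0.0015, 0.02], "turn": [0, 0, 0], "gripper": 0.04}, {"linear": [0, 0, 0], "turn": [0, 0, 0], "gripper": 0.04}, {"linear": [0, 0, 0], "turn": [0, 0, 0], "gripper": 0.04}, {"linear": [0, 0, 0], "turn": [0, 0, 0], "gripper": 0.04}, {"linear": [0, 0, 0], "turn": [0, 0, 0], "gripper": 0.04}, {"linear": [0, 0, 0], "turn": [0, 0, 0], "gripper": 0.04}, {"linear": [0, 0, 0], "turn": [0, 0, 0], "gripper": 0.04}, {"linear": [0, 0, 0], "turn": [0, 0, 0], "gripper": 0.04}]}}

```text
time: 9.45
eef_pos: [600.8, 25.5, 75.9]
eef_rot: [-0.671, 0.741, -0.0, 0.0]
contact_force: [0.1, 0.2, 0.2]
width: 40.0
```

Run:
```python
from h import *
s=get_state(); print(st(s['eef_pos']),s['width'],R.from_quat(s['eef_rot']).as_matrix().round(4)[0])
```

```text
[-17.  -87.4  75.9] 39.96536987401558 [-0.0985 -0.9951  0.    ]
```

{"method": "play_rows", "body": {"commands": [{"linear": [-0.0078, -0.002, 0], "turn": [0, 0, 0], "gripper": 0.04}, {"linear": [0, 0, 0.0205], "turn": [0, 0, 0], "gripper": 0.04}, {"linear": [0, 0, 0], "turn": [0, 0, 0], "gripper": 0.01}, {"linear": [0, 0, 0], "turn": [0, 0, 0], "gripper": 0.01}, {"linear": [0, 0, 0], "turn": [0, 0, 0], "gripper": 0.01}, {"linear": [0, 0, 0], "turn": [0, 0, 0], "gripper": 0.01}, {"linear": [0, 0, 0], "turn": [0, 0, 0], "gripper": 0.01}, {"linear": [0, 0, -0.02], "turn": [0, 0, 0], "gripper": 0.01}]}}

```text
time: 10.45
eef_pos: [602.5, 32.9, 75.0]
eef_rot: [-0.671, 0.741, 0.001, -0.001]
contact_force: [-0.1, -0.3, -0.7]
width: 18.0
```

{"method": "play_rows", "body": {"commands": [{"linear": [0, 0.02, -0.045], "turn": [0, 0, 0], "gripper": 0.01}, {"linear": [0.05, 0.021, 0], "turn": [0, 0, 0], "gripper": 0.01}, {"linear": [0.05, 0.021, 0], "turn": [0, 0, 0], "gripper": 0.01}, {"linear": [0.05, 0.021, 0], "turn": [0, 0, 0], "gripper": 0.01}, {"linear": [0.05, 0.021, 0], "turn": [0, 0, 0], "gripper": 0.01}, {"linear": [0.05, 0.021, 0], "turn": [0, 0, 0], "gripper": 0.01}, {"linear": [0.033, 0.018, 0.02], "turn": [0, 0, 0], "gripper": 0.01}, {"linear": [0, 0, 0.03], "turn": [0, 0, 0], "gripper": 0.01}]}}

```text
time: 11.45
eef_pos: [432.8, -239.0, 72.0]
eef_rot: [-0.669, 0.743, -0.002, -0.0]
contact_force: [0.0, 0.6, -1.2]
width: 18.3
```

Run:
```python
from h import *
s=get_state(); print(st(s['eef_pos']),s['width'])
cv2.imwrite('pics/w6.png',get_image('wrist'))
```

```text
[-158.1 -367.2   72. ] 18.302214461191216
```

View pics/w6.png

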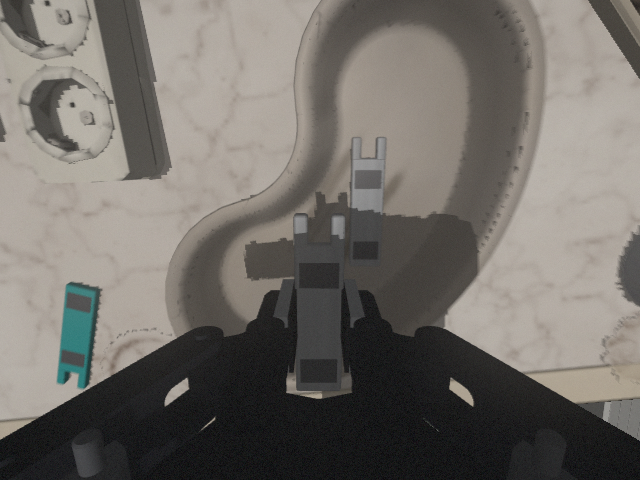

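{"method": "play_rows", "body": {"commands": [{"linear": [0, -0.012, 0.03], "turn": [0, 0, 0], "gripper": 0.01}, {"linear": [0, 0, 0.014], "turn": [0, 0, 0], "gripper": 0.01}, {"linear": [0, 0, 0], "turn": [0, 0, 0], "gripper": 0.01}, {"linear": [0, 0, 0], "turn": [0, 0, 0], "gripper": 0.036}, {"linear": [0, 0, 0], "turn": [0, 0, 0], "gripper": 0.036}, {"linear": [0, 0, 0], "turn": [0, 0, 0], "gripper": 0.036}, {"linear": [0, 0, -0.04], "turn": [0, 0, 0], "gripper": 0.036}, {"linear": [0, 0, -0.05], "turn": [0, 0, 0], "gripper": 0.036}]}}

```text
time: 12.5
eef_pos: [444.3, -235.2, 116.7]
eef_rot: [-0.671, 0.741, 0.001, -0.0]
contact_force: [0.3, -0.5, -0.1]
width: 35.7
```

Run:
```python
from h import *
s=get_state(); print(st(s['eef_pos']),s['width'])
cv2.imwrite('pics/w7.png',get_image('wrist'))
```

```text
[-147.1 -362.2  116.7] 35.658284785547345
```

View pics/w7.png

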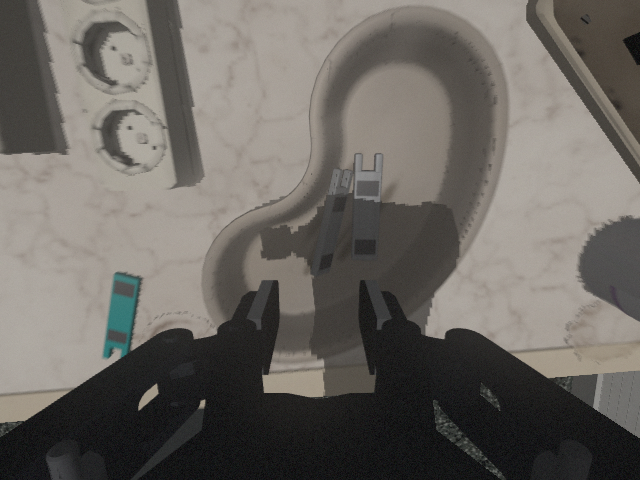

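{"method": "play_rows", "body": {"commands": [{"linear": [-0.056, -0.015, 0], "turn": [0, 0, 0], "gripper": 0.04}, {"linear": [-0.056, -0.015, 0], "turn": [0, 0, 0], "gripper": 0.04}, {"linear": [-0.056, -0.015, 0], "turn": [0, 0, 0], "gripper": 0.04}, {"linear": [-0.056, -0.015, 0], "turn": [0, 0, 0], "gripper": 0.04}, {"linear": [-0.056, -0.015, 0], "turn": [0, 0, 0], "gripper": 0.04}, {"linear": [-0.056, -0.02, 0], "turn": [0, 0, 0], "gripper": 0.04}, {"linear": [-0.056, -0.02, 0], "turn": [0, 0, 0], "gripper": 0.04}, {"linear": [-0.05, -0.017, 0.02], "turn": [0, 0, 0], "gripper": 0.04}]}}

```text
time: 13.55
eef_pos: [622.1, 193.8, 97.7]
eef_rot: [-0.671, 0.741, -0.001, 0.002]
contact_force: [-0.3, -0.1, 0.5]
width: 40.4
```

{"method": "play_rows", "body": {"commands": [{"linear": [0, 0, 0.021], "turn": [0, 0, 0], "gripper": 0.04}, {"linear": [0, 0, 0], "turn": [0, 0, 0], "gripper": 0.04}, {"linear": [0, 0, 0], "turn": [0, 0, 0], "gripper": 0.04}, {"linear": [0, 0, 0], "turn": [0, 0, 0], "gripper": 0.04}, {"linear": [0, 0, 0], "turn": [0, 0, 0], "gripper": 0.04}, {"linear": [0, 0, 0], "turn": [0, 0, 0], "gripper": 0.04}, {"linear": [0, 0, 0], "turn": [0, 0, 0], "gripper": 0.04}, {"linear": [0, 0, 0], "turn": [0, 0, 0], "gripper": 0.04}]}}

```text
time: 14.55
eef_pos: [620.2, 191.2, 75.4]
eef_rot: [-0.671, 0.741, -0.0, 0.0]
contact_force: [-0.2, -0.0, 0.3]
width: 39.7
```

Run:
```python
from h import *
s=get_state(); print(st(s['eef_pos']),s['width'])
cv2.imwrite('pics/w8.png',get_image('wrist'))
```

```text
[-14.   79.4  75.4] 39.742184460047525
```

View pics/w8.png

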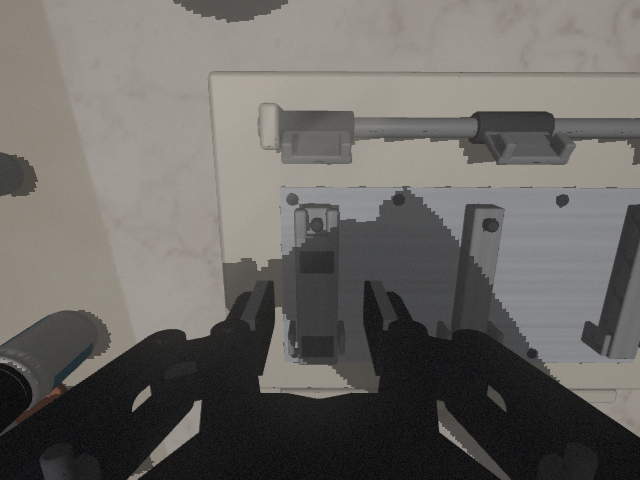

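{"method": "play_rows", "body": {"commands": [{"linear": [0, 0, 0.0203], "turn": [0, 0, 0], "gripper": 0.04}, {"linear": [0, 0, 0], "turn": [0, 0, 0], "gripper": 0.01}, {"linear": [0, 0, 0], "turn": [0, 0, 0], "gripper": 0.01}, {"linear": [0, 0, 0], "turn": [0, 0, 0], "gripper": 0.01}, {"linear": [0, 0, 0], "turn": [0, 0, 0], "gripper": 0.01}, {"linear": [0, 0, 0], "turn": [0, 0, 0], "gripper": 0.01}, {"linear": [0, 0, -0.02], "turn": [0, 0, 0], "gripper": 0.01}, {"linear": [0, 0.03, -0.045], "turn": [0, 0, 0], "gripper": 0.01}]}}

```text
time: 15.6
eef_pos: [591.1, 193.0, 120.5]
eef_rot: [-0.67, 0.742, -0.0, -0.0]
contact_force: [0.1, 0.7, 0.3]
width: 18.4
```

{"method": "play_rows", "body": {"commands": [{"linear": [0.056, 0.01, 0], "turn": [0, 0, 0], "gripper": 0.01}, {"linear": [0.06, 0.01, 0], "turn": [0, 0, 0], "gripper": 0.01}, {"linear": [0.06, 0.01, 0], "turn": [0, 0, 0], "gripper": 0.01}, {"linear": [0.06, 0.005, 0], "turn": [0, 0, 0], "gripper": 0.01}, {"linear": [0.06, 0.005, 0], "turn": [0, 0, 0], "gripper": 0.01}, {"linear": [0.06, 0, 0], "turn": [0, 0, 0], "gripper": 0.01}, {"linear": [0.06, 0.005, 0], "turn": [0, 0, 0], "gripper": 0.01}, {"linear": [0.06, 0.005, 0], "turn": [0, 0, 0], "gripper": 0.01}]}}

```text
time: 16.6
eef_pos: [494.1, -277.0, 121.9]
eef_rot: [-0.671, 0.741, -0.001, 0.0]
contact_force: [1.1, -0.1, -0.4]
width: 18.2
```

{"method": "play_rows", "body": {"commands": [{"linear": [0.014, 0, 0.03], "turn": [0, 0, 0], "gripper": 0.01}, {"linear": [0, 0, 0.04], "turn": [0, 0, 0], "gripper": 0.01}, {"linear": [0, 0, 0.02], "turn": [0, 0, 0], "gripper": 0.01}, {"linear": [0, 0, 0], "turn": [0, 0, 0], "gripper": 0.01}, {"linear": [0, 0, 0], "turn": [0, 0, 0], "gripper": 0.036}, {"linear": [0, 0, 0], "turn": [0, 0, 0], "gripper": 0.036}, {"linear": [0, 0, 0], "turn": [0, 0, 0], "gripper": 0.036}, {"linear": [0, 0, -0.045], "turn": [0, 0, 0], "gripper": 0.036}]}}

```text
time: 17.6
eef_pos: [490.1, -287.4, 73.3]
eef_rot: [-0.671, 0.741, 0.003, -0.001]
contact_force: [-0.5, 0.1, 1.4]
width: 36.3
```

{"method": "play_rows", "body": {"commands": [{"linear": [0, 0.02, -0.055], "turn": [0, 0, 0], "gripper": 0.036}, {"linear": [0, 0.02, -0.03], "turn": [0, 0, 0], "gripper": 0.036}, {"linear": [-0.05, 0, 0], "turn": [0, 0, 0], "gripper": 0.036}, {"linear": [-0.05, 0, 0], "turn": [0, 0, 0], "gripper": 0.036}, {"linear": [-0.05, 0, 0], "turn": [0, 0, 0], "gripper": 0.036}, {"linear": [0, 0, 0], "turn": [0, 0, 0], "gripper": 0.036}, {"linear": [0, 0, 0], "turn": [0, 0, 0], "gripper": 0.036}, {"linear": [0, 0, 0], "turn": [0, 0, 0], "gripper": 0.036}]}}

```text
time: 18.6
eef_pos: [467.1, -136.9, 160.1]
eef_rot: [-0.67, 0.742, -0.0, -0.0]
contact_force: [0.6, -0.0, 0.3]
width: 36.0
```

Run:
```python
from h import *
s=get_state(); print(st(s['eef_pos']),s['width'])
cv2.imwrite('pics/w9.png',get_image('wrist')); np.save('w9.npy',Twc(s))
```

```text
[-134.1 -262.1  160.1] 36.03354242540646
```

View pics/w9.png

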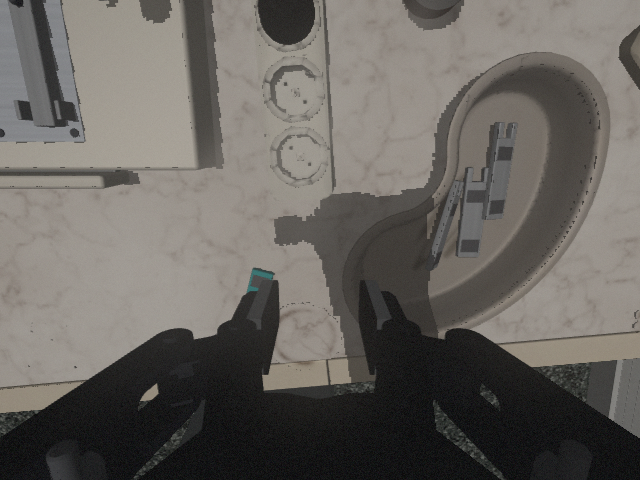

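{"method": "play_rows", "body": {"commands": [{"linear": [-0.0524, 0, 0], "turn": [0, 0, 0], "gripper": 0.0}, {"linear": [-0.0524, 0, 0], "turn": [0, 0, 0], "gripper": 0.0}, {"linear": [-0.0524, 0, 0], "turn": [0, 0, 0], "gripper": 0.0}, {"linear": [-0.0524, 0, 0], "turn": [0, 0, 0], "gripper": 0.0}, {"linear": [-0.0524, 0, 0], "turn": [0, 0, 0], "gripper": 0.0}, {"linear": [0, 0, 0.05], "turn": [0, 0, 0], "gripper": 0.0}, {"linear": [0, 0, 0.05], "turn": [0, 0, 0], "gripper": 0.0}, {"linear": [0, 0, 0.035], "turn": [0, 0, 0], "gripper": 0.0}]}}

```text
time: 19.65
eef_pos: [492.6, 124.1, 22.9]
eef_rot: [-0.671, 0.742, 0.0, -0.001]
contact_force: [0.6, 0.1, 0.7]
width: 0.2
```

Run:
```python
from h import *
s=get_state(); print(st(s['eef_pos']),s['width'],s['contact_force'])
cv2.imwrite('pics/w10.png',get_image('wrist')); np.save('w10.npy',Twc(s))
```

```text
[-1.343e+02  1.000e-01  2.290e+01] 0.18712234890652943 [0.57768119 0.08548414 0.70817085]
```

View pics/w10.png

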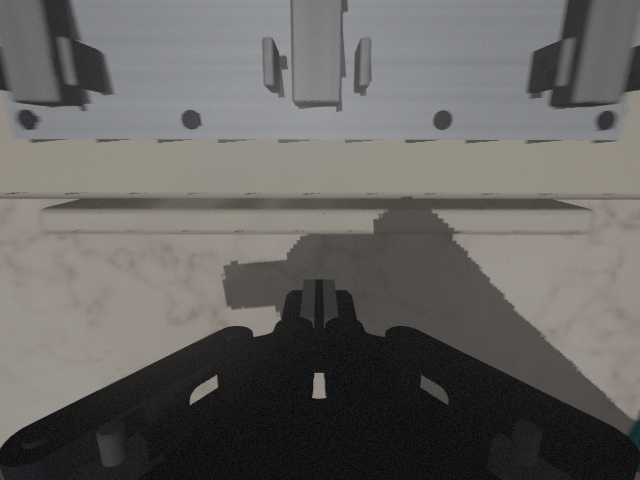

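Run:
```python
from h import *
T=np.load('w10.npy')
for q,z in [((318,234),44.5),((318,209),44.5),((318,197),50),((316,103),62),((318,280),23),((318,280),42)]: print(q,st(wback(q,z,T)))
```

```text
(318, 234) [-97.7   0.2  44.5]
(318, 209) [-88.5   0.2  44.5]
(318, 197) [-83.3   0.2  50. ]
(316, 103) [-54.9   0.7  62. ]
(318, 280) [-124.8    0.3   23. ]
(318, 280) [-116.8    0.3   42. ]
```

{"method": "play_rows", "body": {"commands": [{"linear": [0, -0.02, 0], "turn": [0, 0, 0], "gripper": 0.0}, {"linear": [0, -0.004, 0], "turn": [0, 0, 0], "gripper": 0.0}, {"linear": [0, -0.003, 0], "turn": [0, 0, 0], "gripper": 0.0}, {"linear": [0, -0.003, 0], "turn": [0, 0, 0], "gripper": 0.0}, {"linear": [0, -0.002, 0], "turn": [0, 0, 0], "gripper": 0.0}, {"linear": [0, -0.001, 0], "turn": [0, 0, 0], "gripper": 0.0}, {"linear": [0, 0, 0], "turn": [0, 0, 0], "gripper": 0.0}, {"linear": [0, 0, 0], "turn": [0, 0, 0], "gripper": 0.0}]}}

```text
time: 20.7
eef_pos: [525.8, 122.1, 25.0]
eef_rot: [-0.671, 0.741, -0.0, -0.0]
contact_force: [-3.5, -2.4, -0.4]
width: 0.0
```

Run:
```python
from h import *
s=get_state(); print(st(s['eef_pos']),s['width'],s['contact_force'])
cv2.imwrite('pics/w11.png',get_image('wrist')); np.save('w11.npy',Twc(s))
```

```text
[-101.1    1.3   25. ] 0.02104159050796337 [-3.49480827 -2.3943315  -0.44897698]
```

View pics/w11.png

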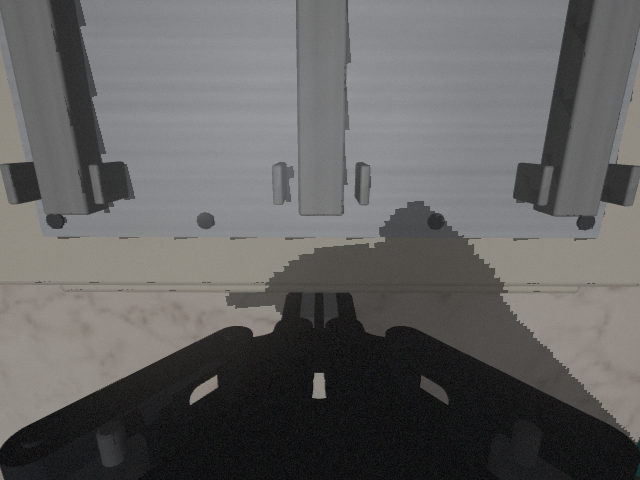

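{"method": "play_rows", "body": {"commands": [{"linear": [0, -0.002, 0], "turn": [0, 0, 0], "gripper": 0.0}, {"linear": [0, 0, 0], "turn": [0, 0, 0], "gripper": 0.0}, {"linear": [0, 0.06, 0], "turn": [0, 0, 0], "gripper": 0.0}, {"linear": [0, 0.03, -0.03], "turn": [0, 0, 0], "gripper": 0.0}, {"linear": [0, 0, -0.03], "turn": [0, 0, 0], "gripper": 0.0}, {"linear": [0, 0, 0], "turn": [0, 0, 0], "gripper": 0.0}, {"linear": [0, 0, 0], "turn": [0, 0, 0], "gripper": 0.0}, {"linear": [0, 0, 0], "turn": [0, 0, 0], "gripper": 0.0}]}}

```text
time: 21.75
eef_pos: [438.4, 130.9, 84.4]
eef_rot: [-0.671, 0.741, 0.0, -0.0]
contact_force: [0.4, 0.3, -0.1]
width: -0.2
```

Run:
```python
from h import *
s=get_state(); print(st(s['eef_pos']),s['width'],s['contact_force'])
cv2.imwrite('pics/w12.png',get_image('wrist')); np.save('w12.npy',Twc(s))
```

```text
[-188.9    1.5   84.4] -0.23931634892777937 [ 0.35829658  0.25283346 -0.12479049]
```

View pics/w12.png

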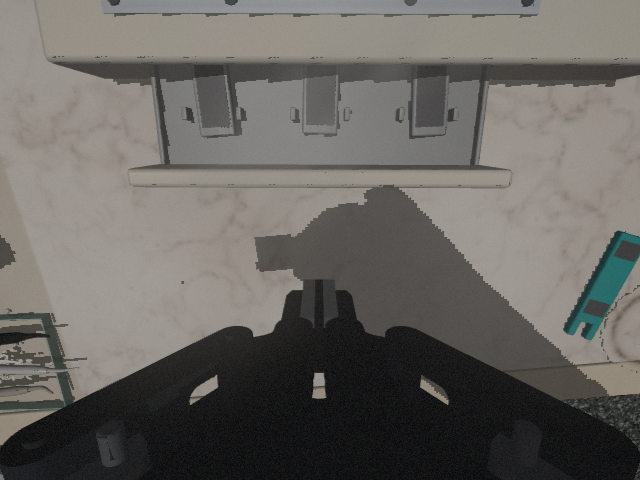

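{"method": "play_rows", "body": {"commands": [{"linear": [0.0015, -0.04, 0], "turn": [0, 0, 0], "gripper": 0.0}, {"linear": [0, -0.041, 0], "turn": [0, 0, 0], "gripper": 0.0}, {"linear": [0, 0, 0.03], "turn": [0, 0, 0], "gripper": 0.0}, {"linear": [0, 0, 0.025], "turn": [0, 0, 0], "gripper": 0.0}, {"linear": [0, 0.01, 0], "turn": [0, 0, 0], "gripper": 0.0}, {"linear": [0, 0.01, 0], "turn": [0, 0, 0], "gripper": 0.0}, {"linear": [0, 0.01, 0], "turn": [0, 0, 0], "gripper": 0.0}, {"linear": [0, 0.01, 0], "turn": [0, 0, 0], "gripper": 0.0}]}}

```text
time: 22.8
eef_pos: [479.0, 125.7, 30.9]
eef_rot: [-0.671, 0.741, -0.0, 0.001]
contact_force: [1.1, -0.2, 0.9]
width: 0.4
```

{"method": "play_rows", "body": {"commands": [{"linear": [0, 0.01, 0], "turn": [0, 0, 0], "gripper": 0.0}, {"linear": [0, 0.008, 0], "turn": [0, 0, 0], "gripper": 0.0}, {"linear": [0, 0.005, 0], "turn": [0, 0, 0], "gripper": 0.0}, {"linear": [0, 0.002, 0], "turn": [0, 0, 0], "gripper": 0.0}, {"linear": [0, 0, 0], "turn": [0, 0, 0], "gripper": 0.0}, {"linear": [0, 0, 0], "turn": [0, 0, 0], "gripper": 0.0}, {"linear": [0, 0, 0], "turn": [0, 0, 0], "gripper": 0.0}, {"linear": [0, 0, 0], "turn": [0, 0, 0], "gripper": 0.0}]}}

```text
time: 23.8
eef_pos: [458.0, 127.5, 30.6]
eef_rot: [-0.671, 0.742, -0.002, 0.003]
contact_force: [9.7, -1.6, -6.2]
width: 0.4
```

Run:
```python
from h import *
s=get_state(); print(st(s['eef_pos']),s['width'],s['contact_force'])
cv2.imwrite('pics/w13.png',get_image('wrist')); np.save('w13.npy',Twc(s))
```

```text
[-1.691e+02  1.000e-01  3.060e+01] 0.409419485663906 [ 9.65218888 -1.57279234 -6.19969114]
```

View pics/w13.png

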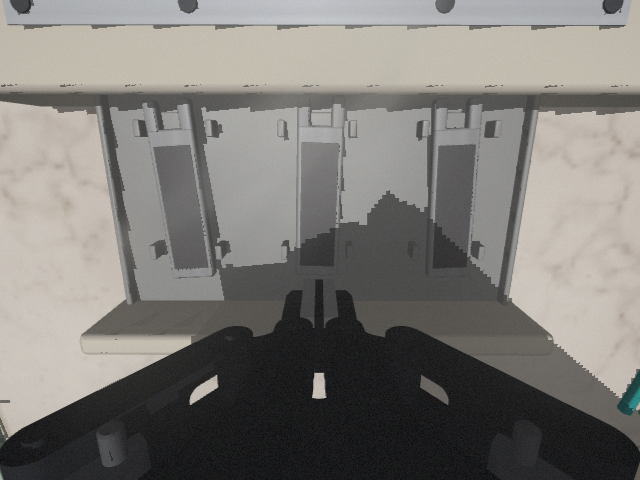

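{"method": "play_rows", "body": {"commands": [{"linear": [0, -0.008, 0], "turn": [0, 0, 0], "gripper": 0.0}, {"linear": [0, 0, -0.04], "turn": [0, 0, 0], "gripper": 0.0}, {"linear": [0, 0, -0.045], "turn": [0, 0, 0], "gripper": 0.04}, {"linear": [0, 0.03, 0], "turn": [0, 0, 0], "gripper": 0.04}, {"linear": [0, 0, 0], "turn": [0, 0, 0], "gripper": 0.04}, {"linear": [0, 0, 0], "turn": [0, 0, 0], "gripper": 0.04}, {"linear": [0, 0, 0], "turn": [0, 0, 0], "gripper": 0.04}, {"linear": [0, 0, 0], "turn": [0, 0, 0], "gripper": 0.04}]}}

```text
time: 24.85
eef_pos: [432.4, 129.9, 114.8]
eef_rot: [-0.671, 0.741, 0.0, -0.0]
contact_force: [0.3, 0.1, 0.5]
width: 40.0
```

Run:
```python
from h import *
s=get_state(); print(st(s['eef_pos']),s['width'],s['contact_force'])
im=get_image('wrist');cv2.imwrite('pics/w14.png',im); np.save('w14.npy',Twc(s))
crop(im,110,50,530,300,1.9,'pics/w14z.png')
```

```text
[-1.948e+02 -1.000e-01  1.148e+02] 39.972435991067464 [0.31503453 0.0668548  0.50045368]
```

View pics/w14z.png

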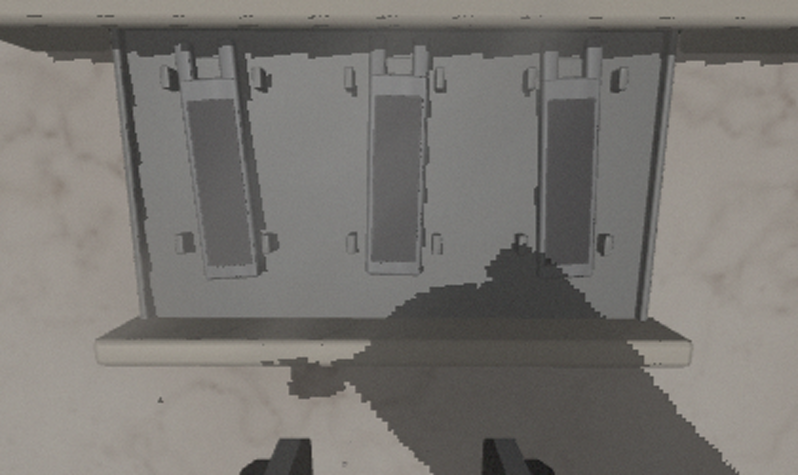

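Run:
```python
from h import *
T=np.load('w14.npy'); k=1.9
for n,c in [('L',[(176,46),(233,45),(262,276),(206,278)]),('M',[(371,49),(426,46),(422,274),(367,274)]),('R',[(543,52),(601,48),(594,275),(541,275)])]:
    P=np.array([st(wback(np.array(q)/k+[110,50],21,T)) for q in c]); 
    a=(P[0]+P[1]-P[2]-P[3])/2; print(n,P.mean(0),np.hypot(*a[:2]),np.degrees(np.arctan2(a[1],a[0])),'\n',P)
```

```text
L [-123.825   60.95    21.   ] 77.08736926371272 3.4210176641884216 
 [[ -85.5   72.7   21. ]
 [ -85.2   53.8   21. ]
 [-161.9   48.5   21. ]
 [-162.7   68.8   21. ]]
M [-123.575   -0.225   21.   ] 75.2621086603345 -1.0277874502910695 
 [[ -86.4    8.2   21. ]
 [ -85.5  -10.    21. ]
 [-161.2   -9.5   21. ]
 [-161.2   10.4   21. ]]
R [-124.1   -60.35   21.  ] 74.90160211904684 2.984644186217166 
 [[ -87.3  -48.8   21. ]
 [ -86.1  -68.    21. ]
 [-161.5  -71.9   21. ]
 [-161.5  -52.7   21. ]]
```

{"method": "play_rows", "body": {"commands": [{"linear": [0, -0.035, 0], "turn": [0, 0, 0], "gripper": 0.04}, {"linear": [0, -0.036, 0.02], "turn": [0, 0, 0], "gripper": 0.04}, {"linear": [0, 0, 0.04], "turn": [0, 0, 0], "gripper": 0.04}, {"linear": [0, 0, 0.03], "turn": [0, 0, 0], "gripper": 0.04}, {"linear": [0, 0, 0], "turn": [0, 0, 0], "gripper": 0.04}, {"linear": [0, 0, 0], "turn": [0, 0, 0], "gripper": 0.04}, {"linear": [0, 0, 0], "turn": [0, 0, 0], "gripper": 0.04}, {"linear": [0, 0, 0], "turn": [0, 0, 0], "gripper": 0.04}]}}

```text
time: 25.9
eef_pos: [503.6, 123.0, 26.0]
eef_rot: [-0.671, 0.741, -0.0, 0.001]
contact_force: [0.2, 0.0, 0.5]
width: 39.9
```

Run:
```python
from h import *
s=get_state(); print(st(s['eef_pos']),s['width'],s['contact_force'])
im=get_image('wrist');cv2.imwrite('pics/w15.png',im); np.save('w15.npy',Twc(s))
```

```text
[-1.233e+02  1.000e-01  2.600e+01] 39.942780922774304 [0.19617945 0.03066895 0.45047141]
```

View pics/w15.png

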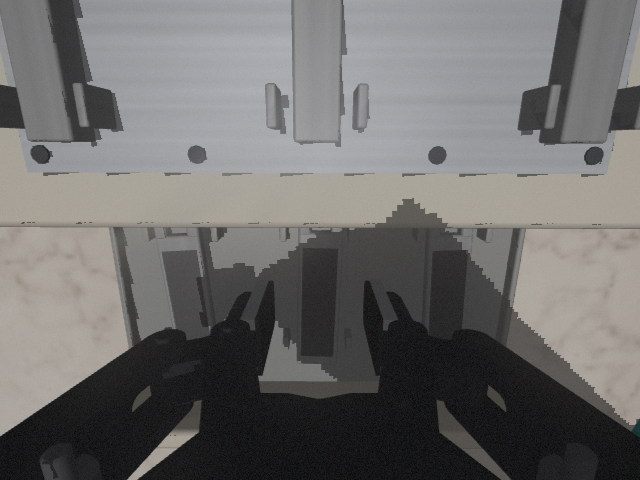

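{"method": "play_rows", "body": {"commands": [{"linear": [0, 0, 0.0138], "turn": [0, 0, 0], "gripper": 0.04}, {"linear": [0, 0, 0], "turn": [0, 0, 0], "gripper": 0.01}, {"linear": [0, 0, 0], "turn": [0, 0, 0], "gripper": 0.01}, {"linear": [0, 0, 0], "turn": [0, 0, 0], "gripper": 0.01}, {"linear": [0, 0, 0], "turn": [0, 0, 0], "gripper": 0.01}, {"linear": [0, 0, 0], "turn": [0, 0, 0], "gripper": 0.01}, {"linear": [0, 0, -0.02], "turn": [0, 0, 0], "gripper": 0.01}, {"linear": [0, 0, -0.05], "turn": [0, 0, 0], "gripper": 0.01}], "grip_force": 80}}

```text
time: 26.95
eef_pos: [501.2, 122.2, 80.2]
eef_rot: [-0.671, 0.741, 0.001, -0.002]
contact_force: [1.2, 0.6, 0.2]
width: 16.9
```

{"method": "play_rows", "body": {"commands": [{"linear": [0, -0.04, -0.02], "turn": [0, 0, 0], "gripper": 0.01}, {"linear": [0, -0.05, 0], "turn": [0, 0, 0], "gripper": 0.01}, {"linear": [0, 0, 0], "turn": [0, 0, 0], "gripper": 0.01}, {"linear": [0, 0, 0], "turn": [0, 0, 0], "gripper": 0.01}, {"linear": [0, 0, 0], "turn": [0, 0, 0], "gripper": 0.01}, {"linear": [0, 0, 0], "turn": [0, 0, 0], "gripper": 0.01}, {"linear": [0, 0, 0], "turn": [0, 0, 0], "gripper": 0.01}, {"linear": [0, 0, 0], "turn": [0, 0, 0], "gripper": 0.01}]}}

```text
time: 27.95
eef_pos: [592.3, 114.1, 101.3]
eef_rot: [-0.671, 0.741, 0.0, -0.0]
contact_force: [-0.2, 0.9, -0.5]
width: 17.0
```

Run:
```python
from h import *
s=get_state(); print(st(s['eef_pos']),s['width'],s['contact_force'])
im=get_image('wrist');cv2.imwrite('pics/w16.png',im); np.save('w16.npy',Twc(s))
a=cv2.imread('pics/w3.png'); cv2.imwrite('pics/w16c.png',np.hstack([cv2.resize(i[190:410,250:390],None,fx=2.6,fy=2.6,interpolation=cv2.INTER_CUBIC) for i in (a,im)]))
```

```text
[-3.410e+01 -1.000e-01  1.013e+02] 16.97063013560801 [-0.24668223  0.90248634 -0.48758163]
```

View pics/w16.png

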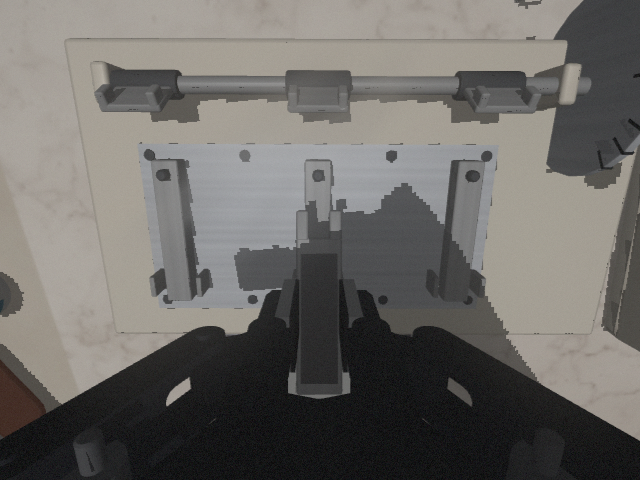

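View pics/w16c.png

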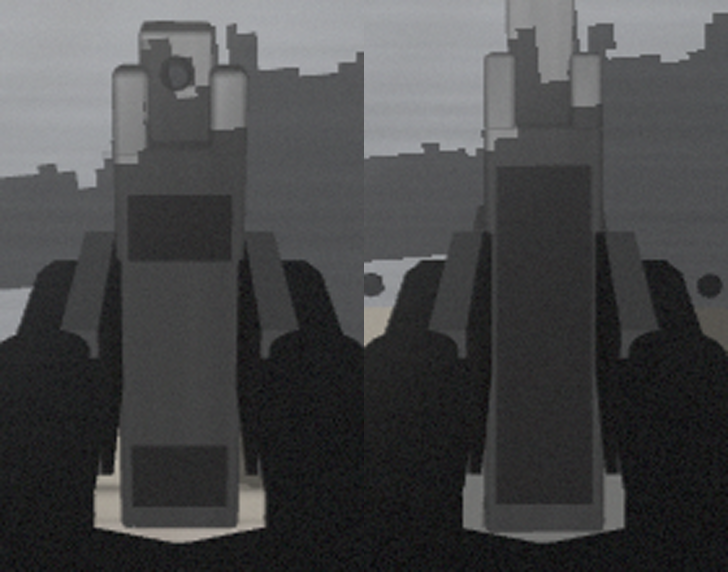

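Run:
```python
from h import *
Tc=camera_params('wrist')['T_tool_cam']; M=camera_params('wrist')['mtx']
def tl(uv,h): # point at height h above TCP => tool z=-h
    d=Tc[:3,:3]@np.linalg.solve(M,[uv[0],uv[1],1]);o=Tc[:3,3]; return (o+d*(-h-o[2])/d[2]).round(1)
k=2.6
for nm,pts,h,ox in [('w3',[(115,66),(245,66),(238,527),(121,527),(180,145)],13,0),('w16',[(485,52),(602,52),(604,530),(485,530),(545,126)],8.8,364)]:
    print(nm,[tl(((q[0]-ox)/k+250,q[1]/k+190),h) for q in pts])
T=np.load('w16.npy')
for q in [(318,175),(163,175),(474,176)]: print(st(wback(q,67,T)))
```

```text
w3 [array([ -9.3, -41.6, -13. ]), array([  9.9, -41.6, -13. ]), array([ 10.4,  39.3, -13. ]), array([ -9.7,  39.3, -13. ]), array([  0.3, -29.4, -13. ])]
w16 [array([ -8.6, -42.9,  -8.8]), array([  9.1, -42.9,  -8.8]), array([11.1, 43.4, -8.8]), array([-10. ,  43.5,  -8.8]), array([  0.5, -31.2,  -8.8])]
[18.3  0.2 67. ]
[18.2 78.8 67. ]
[ 17.8 -79.   67. ]
```

Run:
```python
from h import *
T=np.load('w14.npy');k=1.9
for q,z in [((400,340),44.5),((400,365),44.5),((400,363),44.5),((400,28),50),((400,30),44)]: print(q,st(wback(np.array(q)/k+[110,50],z,T)))
T=np.load('w15.npy')
```

```text
(400, 340) [-179.8   -1.5   44.5]
(400, 365) [-188.6   -1.5   44.5]
(400, 363) [-187.9   -1.5   44.5]
(400, 28) [-85.7  -1.2  50. ]
(400, 30) [-85.   -1.3  44. ]
```

Run:
```python
from h import *
a=cv2.imread('pics/w16.png'); b=a[200:400,280:360]; b=cv2.convertScaleAbs(b,alpha=1.8,beta=10)
b1=cv2.resize(b[:60],None,fx=8,fy=8,interpolation=cv2.INTER_CUBIC);cv2.imwrite('pics/w16t.png',b1)
b1=cv2.resize(b[150:],None,fx=8,fy=8,interpolation=cv2.INTER_CUBIC);cv2.imwrite('pics/w16b.png',b1)
```

```text
(no output)
```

View pics/w16t.png

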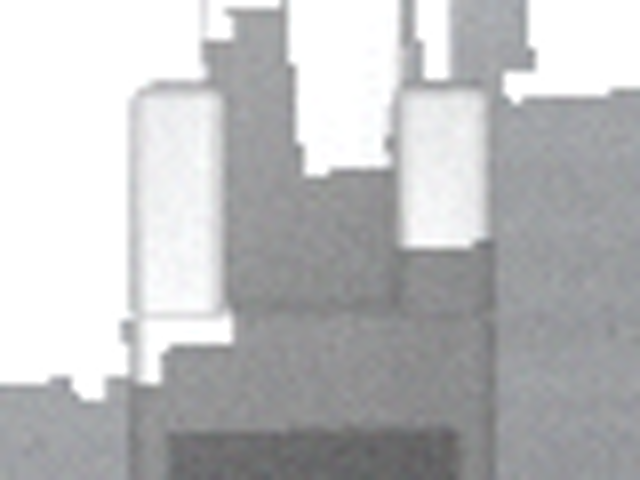

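View pics/w16b.png

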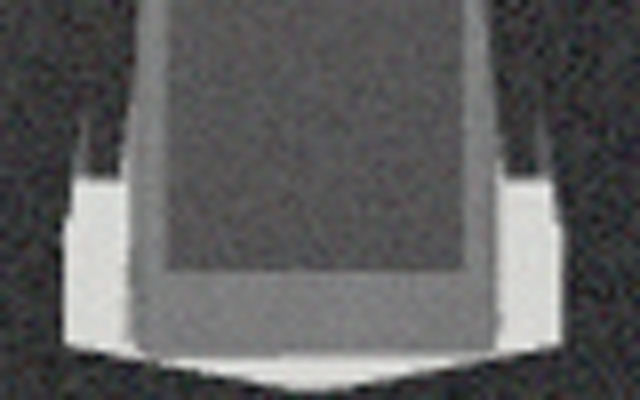

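```bash
cat >> h.py <<'E'
def bladepnp(tips,tail,notch,R0=None):
    # tips: (uL,uR,row), tail same, notch (uL,uR,row); blade frame x to notch,y left(image left),z up; top face z=6. returns pose in tool
    from scipy.optimize import least_squares
    M=camera_params('wrist')['mtx'];Tc=camera_params('wrist')['T_tool_cam']
    obj=np.array([[39.5,9.5,6],[39.5,-9.5,6],[-39.7,9.8,6],[-39.7,-9.8,6],[28,4.5,6],[28,-4.5,6]])
    img=np.array([[tips[0],tips[2]],[tips[1],tips[2]],[tail[0],tail[2]],[tail[1],tail[2]],[notch[0],notch[2]],[notch[1],notch[2]]],float)
    def pr(v):
        Rm=R.from_euler('xyz',[v[3],v[4],v[5]],degrees=True).as_matrix()
        B=np.array([[0,-1,0],[-1,0,0],[0,0,-1.]])  # blade axes (level, aligned) in tool
        P=(obj@Rm.T)@B.T+v[:3]
        q=(P-Tc[:3,3])@Tc[:3,:3]; q=q@M.T; return q[:,:2]/q[:,2:]
    f=lambda v:(pr(v)-img).ravel()
    r=least_squares(f,[0,0,-5,0,0,0]); return r.x.round(2),r.fun.round(1)
E
python3 - <<'E'
from h import *
print(bladepnp((296.6,340.9,211),(296.5,342.1,393.7),(308.1,329.4,239)))
k=2.6
print(bladepnp((250+114/k,250+246/k,190+66/k),(250+121/k,250+238/k,190+527/k),(250+147/k,250+212/k,190+146/k)))
E
```

```text
(array([ 0.32, -0.65, -2.28, -0.35, 12.13,  0.24]), array([-0.4,  0.4,  0.4,  0.3,  0.3,  0. , -0.3,  0.1,  0.1, -0.4,  0. ,
       -0.4]))
(array([  0.3 ,  -3.41, -11.67,  -0.02,  -1.85,   0.05]), array([-0.7,  0.5,  0.5,  0.5, -0. ,  0. , -0. ,  0. ,  0.6, -0.5, -0.4,
       -0.5]))
```

{"method": "play_rows", "body": {"commands": [{"linear": [0, 0, 0], "turn": [6.7, 0, 0], "gripper": 0.01}, {"linear": [0, 0, 0], "turn": [6.6, 0, 0], "gripper": 0.01}, {"linear": [0, -0.0116, 0.03], "turn": [0, 0, 0], "gripper": 0.01}, {"linear": [0, 0, 0], "turn": [0, 0, 0], "gripper": 0.01}, {"linear": [0, 0, 0], "turn": [0, 0, 0], "gripper": 0.01}, {"linear": [0, 0, 0], "turn": [0, 0, 0], "gripper": 0.01}, {"linear": [0, 0, 0], "turn": [0, 0, 0], "gripper": 0.01}, {"linear": [0, 0, 0], "turn": [0, 0, 0], "gripper": 0.01}]}}

```text
time: 29.0
eef_pos: [610.6, 112.2, 75.0]
eef_rot: [-0.667, 0.736, -0.086, 0.078]
contact_force: [0.9, -0.5, -0.8]
width: 17.7
```

Run:
```python
from h import *
s=get_state(); print(st(s['eef_pos']),s['width'],s['contact_force'],R.from_quat(s['eef_rot']).as_matrix().round(3)[:,2])
im=get_image('wrist');cv2.imwrite('pics/w17.png',im); np.save('w17.npy',Twc(s))
b=cv2.convertScaleAbs(im[170:400,250:390],alpha=1.6,beta=10); cv2.imwrite('pics/w17c.png',cv2.resize(b,None,fx=2.6,fy=2.6,interpolation=cv2.INTER_CUBIC))
im=get_image('scene');crop(im,220,190,370,310,5,'pics/s17.png')
```

```text
[-15.7  -0.1  75. ] 17.658415718787577 [ 0.94816414 -0.49813703 -0.83262232] [ 0.229 -0.023 -0.973]
```

View pics/w17.png

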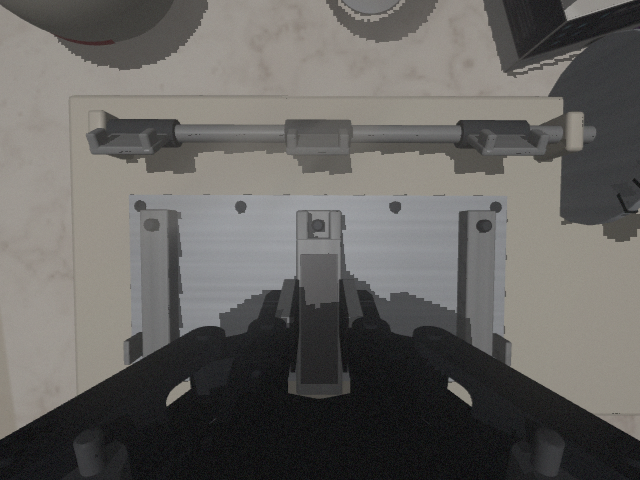

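View pics/s17.png

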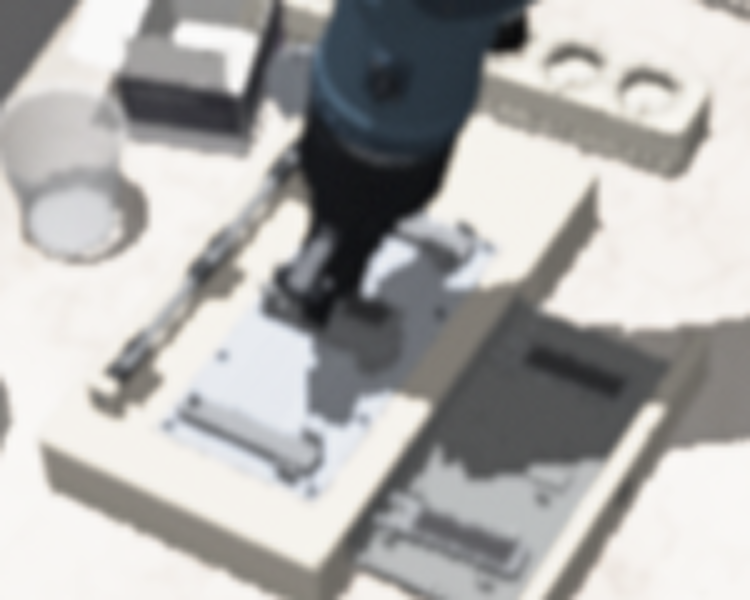

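View pics/w17c.png

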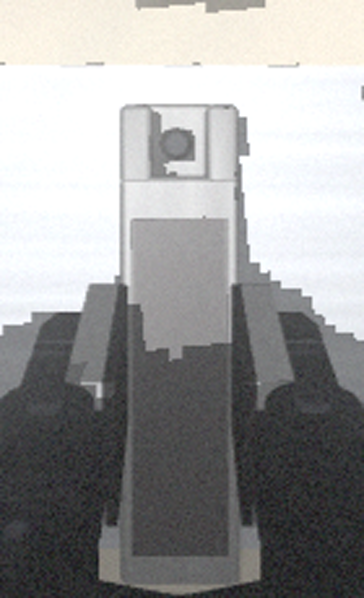

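```bash
cat >> h.py <<'E'
def bladeworld(v,s):
    Rt=R.from_quat(s['eef_rot']).as_matrix(); B=np.array([[0,-1,0],[-1,0,0],[0,0,-1.]])
    Rb=Rt@B@R.from_euler('xyz',v[3:],degrees=True).as_matrix()
    o=s['eef_pos']+Rt@v[:3]; n=o+Rb[:,0]*32.5
    x=Rb[:,0]; return dict(origin=st(o),notch=st(n),pitch_up=np.degrees(np.arcsin(x[2])).round(2),yaw=np.degrees(np.arctan2(x@ys,x@xs)).round(2),roll=np.degrees(np.arcsin(Rb[2,1])).round(2))
E
python3 - <<'E'
from h import *
s=get_state();k=2.6
f=lambda a,b,r:(250+a/k,250+b/k,170+r/k)
v,e=bladepnp(f(122,238,105),f(124,236,584),f(152,208,180)); print(v,e,bladeworld(v,s))
T=np.load('w17.npy')
print('pin',st(wback((250+177/k,170+143/k),67,T)))
for zt in (74,78,82): print(zt,st(wback((250+180/k,170+180/k),zt,T)), st(wback((250+180/k,170+105/k),zt,T)))
E
```

```text
[ 3.400e-01 -1.020e+00 -3.520e+00  1.000e-02  1.128e+01  7.000e-02] [-0.6  0.7  0.6  0.7 -1.1 -0.1  1.1 -0.1 -0.  -0.6  0.  -0.6] {'origin': array([-15.6,  -0.5,  78.5]), 'notch': array([16.9, -0.4, 79.7]), 'pitch_up': np.float64(2.03), 'yaw': np.float64(0.05), 'roll': np.float64(-0.0)}
pin [17.8  0.1 67. ]
74 [11.4 -0.5 74. ] [24.4 -0.5 74. ]
78 [11.6 -0.5 78. ] [24.3 -0.4 78. ]
82 [11.8 -0.5 82. ] [24.1 -0.4 82. ]
```

{"method": "play_rows", "body": {"commands": [{"linear": [-0.0004, 0.0004, 0.005], "turn": [0, 0, 0], "gripper": 0.01}, {"linear": [0, 0.0005, 0.0019], "turn": [0, 0, 0], "gripper": 0.01}, {"linear": [0, 0, 0], "turn": [0, 0, 0], "gripper": 0.01}, {"linear": [0, 0, 0], "turn": [0, 0, 0], "gripper": 0.01}, {"linear": [0, 0, 0], "turn": [0, 0, 0], "gripper": 0.01}, {"linear": [0, 0, 0], "turn": [0, 0, 0], "gripper": 0.01}, {"linear": [0, 0, 0], "turn": [0, 0, 0], "gripper": 0.01}, {"linear": [0, 0, 0], "turn": [0, 0, 0], "gripper": 0.01}]}}

```text
time: 30.1
eef_pos: [611.3, 112.6, 67.8]
eef_rot: [-0.667, 0.736, -0.086, 0.078]
contact_force: [0.4, 0.6, -1.6]
width: 17.2
```

Run:
```python
from h import *
s=get_state(); print(st(s['eef_pos']),s['width'],s['contact_force'])
im=get_image('wrist');cv2.imwrite('pics/w18.png',im); np.save('w18.npy',Twc(s))
b=cv2.convertScaleAbs(im[170:400,250:390],alpha=1.6,beta=10); cv2.imwrite('pics/w18c.png',cv2.resize(b,None,fx=2.6,fy=2.6,interpolation=cv2.INTER_CUBIC))
```

```text
[-15.1   0.3  67.8] 17.191873043734827 [ 0.38272522  0.57230204 -1.56199188]
```

View pics/w18c.png

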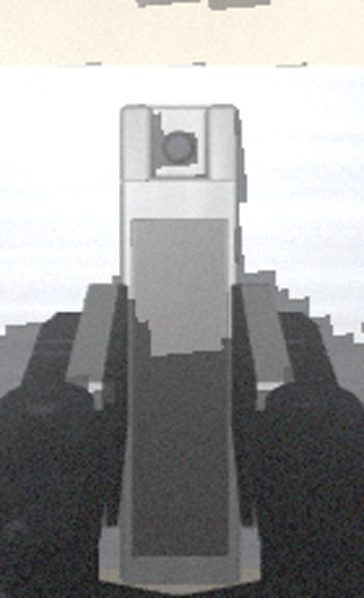

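{"method": "play_rows", "body": {"commands": [{"linear": [0, 0.0005, 0.002], "turn": [0, 0, 0], "gripper": 0.01}, {"linear": [0, 0.0005, 0.002], "turn": [0, 0, 0], "gripper": 0.01}, {"linear": [0, 0, 0], "turn": [0, 0, 0], "gripper": 0.01}, {"linear": [0, 0, 0], "turn": [0, 0, 0], "gripper": 0.01}, {"linear": [0, 0, 0], "turn": [0, 0, 0], "gripper": 0.01}, {"linear": [0, 0, 0], "turn": [0, 0, 0], "gripper": 0.01}, {"linear": [0, 0, 0], "turn": [0, 0, 0], "gripper": 0.01}, {"linear": [0, 0, 0], "turn": [0, 0, 0], "gripper": 0.01}]}}

```text
time: 31.15
eef_pos: [611.2, 112.6, 63.7]
eef_rot: [-0.667, 0.736, -0.086, 0.078]
contact_force: [-0.6, 0.1, -0.7]
width: 17.2
```

Run:
```python
from h import *
s=get_state(); print(st(s['eef_pos']),s['width'],s['contact_force'])
```

```text
[-15.2   0.3  63.7] 17.24099653927615 [-0.62560398  0.07803081 -0.7459162 ]
```

{"method": "play_rows", "body": {"commands": [{"linear": [0, 0.0005, 0.002], "turn": [0, 0, 0], "gripper": 0.01}, {"linear": [0, 0, 0], "turn": [0, 0, 0], "gripper": 0.01}, {"linear": [0, 0, 0], "turn": [0, 0, 0], "gripper": 0.01}, {"linear": [0, 0, 0], "turn": [0, 0, 0], "gripper": 0.01}, {"linear": [0, 0, 0], "turn": [0, 0, 0], "gripper": 0.01}, {"linear": [0, 0, 0], "turn": [0, 0, 0], "gripper": 0.01}, {"linear": [0, 0, 0], "turn": [0, 0, 0], "gripper": 0.01}, {"linear": [0, 0, 0], "turn": [0, 0, 0], "gripper": 0.01}]}}

```text
time: 32.15
eef_pos: [611.3, 112.7, 62.1]
eef_rot: [-0.667, 0.736, -0.086, 0.078]
contact_force: [-2.8, -0.3, 4.1]
width: 17.3
```

Run:
```python
from h import *
s=get_state(); print(st(s['eef_pos']),s['width'],s['contact_force'])
im=get_image('wrist');cv2.imwrite('pics/w19.png',im); np.save('w19.npy',Twc(s))
b=cv2.convertScaleAbs(im[170:400,250:390],alpha=1.6,beta=10); cv2.imwrite('pics/w19c.png',cv2.resize(b,None,fx=2.6,fy=2.6,interpolation=cv2.INTER_CUBIC))
```

```text
[-15.1   0.4  62.1] 17.2788702279649 [-2.83426254 -0.31083661  4.06764438]
```

View pics/w19c.png

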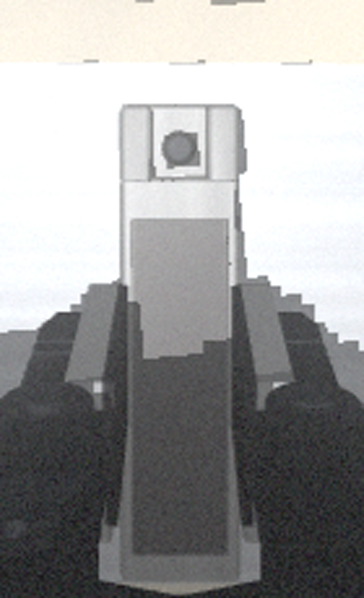

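{"method": "play_rows", "body": {"commands": [{"linear": [0, 0, 0], "turn": [0, 0, 0], "gripper": 0.032}, {"linear": [0, 0, 0], "turn": [0, 0, 0], "gripper": 0.032}, {"linear": [0, 0, 0], "turn": [0, 0, 0], "gripper": 0.032}, {"linear": [0, 0, 0], "turn": [0, 0, 0], "gripper": 0.032}, {"linear": [0, -0.009, -0.039], "turn": [0, 0, 0], "gripper": 0.032}, {"linear": [0, 0, 0], "turn": [-6.7, 0, 0], "gripper": 0.04}, {"linear": [0, 0, 0], "turn": [-6.6, 0, 0], "gripper": 0.04}, {"linear": [0, 0.02, 0], "turn": [0, 0, 0], "gripper": 0.04}]}}

```text
time: 33.2
eef_pos: [594.2, 113.4, 101.7]
eef_rot: [-0.67, 0.742, -0.0, 0.001]
contact_force: [-0.8, 0.2, -0.2]
width: 40.4
```

Run:
```python
from h import *
s=get_state(); print(st(s['eef_pos']),s['width'],s['contact_force'],s['eef_rot'])
im=get_image('wrist');cv2.imwrite('pics/w20.png',im); np.save('w20.npy',Twc(s))
```

```text
[-32.2  -0.6 101.7] 40.4296483585498 [-0.75269443  0.20938188 -0.24022753] [-6.69864336e-01  7.42482806e-01 -6.57876820e-05  1.02427688e-03]
```

View pics/w20.png

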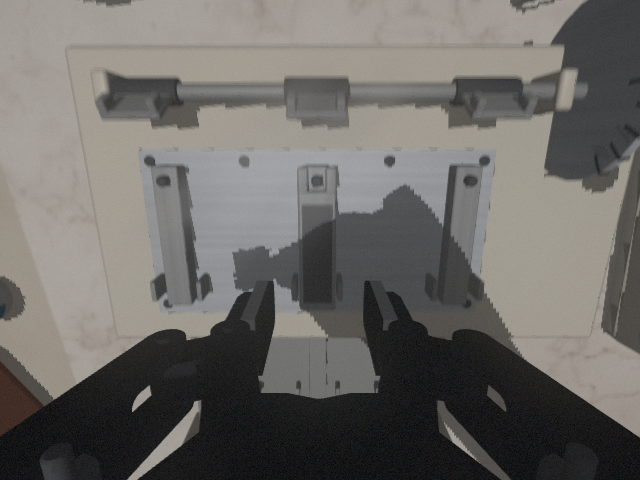

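{"method": "play_rows", "body": {"commands": [{"linear": [0.03, 0.045, 0], "turn": [0, 0, 0], "gripper": 0.04}, {"linear": [0.031, 0.045, 0], "turn": [0, 0, 0], "gripper": 0.04}, {"linear": [0, 0, 0.04], "turn": [0, 0, 0], "gripper": 0.04}, {"linear": [0, 0, 0.03], "turn": [0, 0, 0], "gripper": 0.04}, {"linear": [0, 0, 0], "turn": [0, 0, 0], "gripper": 0.04}, {"linear": [0, 0, 0], "turn": [0, 0, 0], "gripper": 0.04}, {"linear": [0, 0, 0], "turn": [0, 0, 0], "gripper": 0.04}, {"linear": [0, 0, 0], "turn": [0, 0, 0], "gripper": 0.04}]}}

```text
time: 34.25
eef_pos: [496.2, 62.8, 32.5]
eef_rot: [-0.671, 0.741, -0.0, 0.001]
contact_force: [-1.2, 0.3, 0.1]
width: 39.9
```

Run:
```python
from h import *
s=get_state(); print(st(s['eef_pos']),s['width'],s['contact_force'])
im=get_image('wrist');cv2.imwrite('pics/w21.png',im); np.save('w21.npy',Twc(s))
```

```text
[-124.7  -60.6   32.5] 39.86342711677989 [-1.17877436  0.31626885  0.07029883]
```

View pics/w21.png

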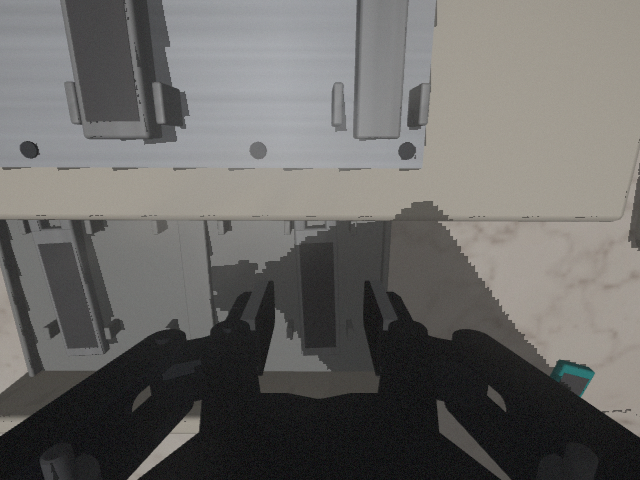

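{"method": "play_rows", "body": {"commands": [{"linear": [0, 0, 0.0215], "turn": [0, 0, 0], "gripper": 0.04}, {"linear": [0, 0, 0], "turn": [0, 0, 0], "gripper": 0.04}, {"linear": [0, 0, 0], "turn": [0, 0, 0], "gripper": 0.01}, {"linear": [0, 0, 0], "turn": [0, 0, 0], "gripper": 0.01}, {"linear": [0, 0, 0], "turn": [0, 0, 0], "gripper": 0.01}, {"linear": [0, 0, 0], "turn": [0, 0, 0], "gripper": 0.01}, {"linear": [0, 0, 0], "turn": [0, 0, 0], "gripper": 0.01}, {"linear": [0, 0, -0.004], "turn": [0, 0, 0], "gripper": 0.01}]}}

```text
time: 35.3
eef_pos: [495.4, 62.7, 14.3]
eef_rot: [-0.671, 0.741, 0.0, -0.0]
contact_force: [0.1, -0.1, -1.7]
width: 17.1
```

{"method": "play_rows", "body": {"commands": [{"linear": [0, 0.006, 0], "turn": [0, 0, 0], "gripper": 0.01}, {"linear": [0, 0.004, 0], "turn": [0, 0, 0], "gripper": 0.01}, {"linear": [0, 0, -0.02], "turn": [0, 0, 0], "gripper": 0.01}, {"linear": [0, 0, -0.03], "turn": [0, 0, 0], "gripper": 0.01}, {"linear": [0, 0, -0.03], "turn": [0, 0, 0], "gripper": 0.01}, {"linear": [0.009, -0.05, 0], "turn": [0, 0, 0], "gripper": 0.01}, {"linear": [0.009, -0.05, 0], "turn": [0, 0, 0], "gripper": 0.01}, {"linear": [0, 0, 0], "turn": [0, 0, 0], "gripper": 0.01}]}}

```text
time: 36.3
eef_pos: [586.3, 34.1, 94.1]
eef_rot: [-0.67, 0.742, -0.001, 0.001]
contact_force: [-1.8, 0.4, -1.4]
width: 16.9
```

{"method": "play_rows", "body": {"commands": [{"linear": [0, 0, 0], "turn": [0, 0, 0], "gripper": 0.01}, {"linear": [0, 0, 0], "turn": [0, 0, 0], "gripper": 0.01}, {"linear": [0, 0, 0], "turn": [0, 0, 0], "gripper": 0.01}, {"linear": [0, 0, 0], "turn": [0, 0, 0], "gripper": 0.01}, {"linear": [0, 0, 0], "turn": [0, 0, 0], "gripper": 0.01}, {"linear": [0, 0, 0], "turn": [0, 0, 0], "gripper": 0.01}, {"linear": [0, 0, 0], "turn": [0, 0, 0], "gripper": 0.01}, {"linear": [0, 0, 0], "turn": [0, 0, 0], "gripper": 0.01}]}}

```text
time: 37.3
eef_pos: [583.3, 36.0, 94.1]
eef_rot: [-0.671, 0.741, 0.0, -0.0]
contact_force: [0.5, -0.9, -0.9]
width: 17.4
```

```bash
cat >> h.py <<'E'
def look(n):
    s=get_state(); print(st(s['eef_pos']),s['width'].round(1),s['contact_force'].round(1),s['eef_rot'].round(4))
    im=get_image('wrist');cv2.imwrite(f'pics/w{n}.png',im); np.save(f'w{n}.npy',Twc(s))
    b=cv2.convertScaleAbs(im[170:400,250:390],alpha=1.6,beta=10); cv2.imwrite(f'pics/w{n}c.png',cv2.resize(b,None,fx=2.6,fy=2.6,interpolation=cv2.INTER_CUBIC))
E
python3 -c "
from h import *
look(22)"
```

```text
Traceback (most recent call last):
  File "h.py", line 46, in look
    s=get_state(); print(st(s['eef_pos']),s['width'].round(1),s['contact_force'].round(1),s['eef_rot'].round(4))
                                          ^^^^^^^^^^^^^^^^
AttributeError: 'float' object has no attribute 'round'
```

```bash
sed -i "s/s\['width'\].round(1)/round(s['width'],1)/" h.py
python3 -c "
from h import *
look(22)"
```

```text
[-35.4 -78.7  94.1] 17.4 [ 0.5 -0.9 -0.9] [-0.6713  0.7412  0.     -0.    ]
```

View pics/w22.png

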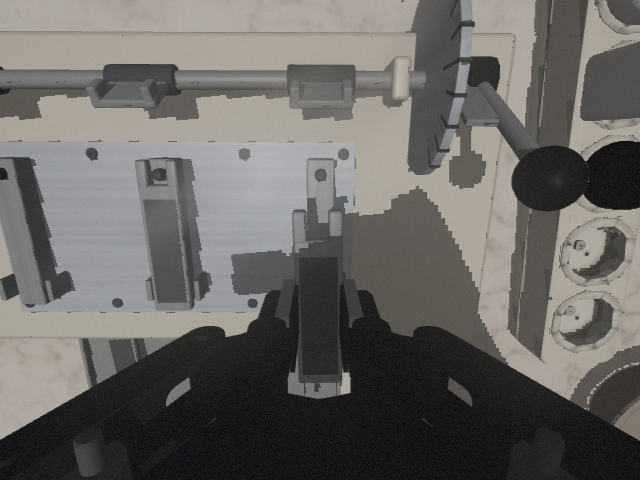

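View pics/w22c.png

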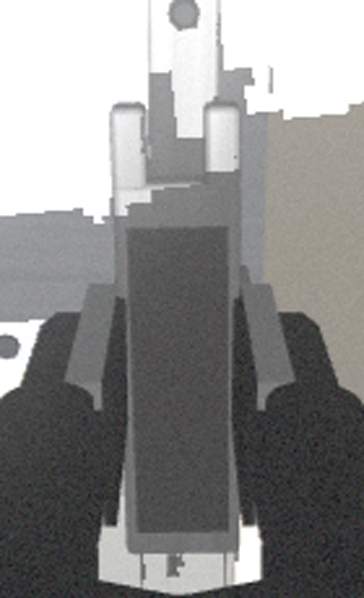

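Run:
```python
from h import *
s=get_state();k=2.6
f=lambda a,b,r:(250+a/k,250+b/k,170+r/k)
v,e=bladepnp(f(112,239,103),f(126,238,552),f(146,205,184)); print(v,e,bladeworld(v,s))
T=np.load('w22.npy'); print('pin3',st(wback((321,174),67,T)),'pin2',st(wback((159,174),67,T)))
```

```text
[ 0.3  -4.45 -6.61 -1.51 -2.35  0.85] [-0.9  1.3  0.5  0.9 -0.3 -0.1  0.2  0.2 -0.  -1.1  0.5 -1.3] {'origin': array([-31. , -79. , 100.7]), 'notch': array([  1.5, -78.5, 102.1]), 'pitch_up': np.float64(2.35), 'yaw': np.float64(0.84), 'roll': np.float64(-1.51)}
pin3 [ 18.2 -79.9  67. ] pin2 [18.1 -1.2 67. ]
```

{"method": "play_rows", "body": {"commands": [{"linear": [0.0013, -0.018, 0], "turn": [0, 0, 0.8], "gripper": 0.01}, {"linear": [0, 0, 0.021], "turn": [0, 0, 0], "gripper": 0.01}, {"linear": [0, 0, 0], "turn": [0, 0, 0], "gripper": 0.01}, {"linear": [0, 0, 0], "turn": [0, 0, 0], "gripper": 0.01}, {"linear": [0, 0, 0], "turn": [0, 0, 0], "gripper": 0.01}, {"linear": [0, 0, 0], "turn": [0, 0, 0], "gripper": 0.01}, {"linear": [0, 0, 0], "turn": [0, 0, 0], "gripper": 0.01}, {"linear": [0, 0, 0], "turn": [0, 0, 0], "gripper": 0.01}]}}

```text
time: 38.35
eef_pos: [601.2, 32.9, 73.3]
eef_rot: [-0.666, 0.746, -0.0, 0.0]
contact_force: [-0.6, -0.2, -1.1]
width: 17.2
```

```bash
python3 -c "
from h import *
look(23)"
```

```text
[-17.3 -80.   73.3] 17.2 [-0.6 -0.2 -1.1] [-6.662e-01  7.458e-01 -1.000e-04  1.000e-04]
```

View pics/w23c.png

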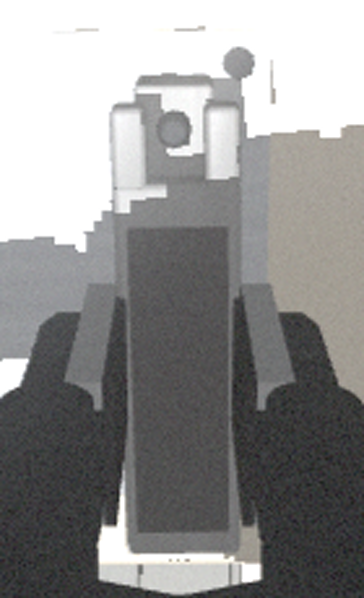

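Run:
```python
from h import *
T=np.load('w23.npy');k=2.6
for r in (178,183):
  for z in (80,84): print(r,z,st(wback((250+176/k,170+r/k),z,T)))
print(st(wback((250+175/k,170+129/k),67,T)))
T=np.load('w3.npy') if 0 else None
```

```text
178 80 [ 13.3 -80.2  80. ]
178 84 [ 14.4 -80.2  84. ]
183 80 [ 12.5 -80.1  80. ]
183 84 [ 13.6 -80.2  84. ]
[ 18.3 -80.   67. ]
```

{"method": "play_rows", "body": {"commands": [{"linear": [0, 0, 0.006], "turn": [0, 0, 0], "gripper": 0.01}, {"linear": [0, 0, 0.004], "turn": [0, 0, 0], "gripper": 0.01}, {"linear": [0, 0, 0.002], "turn": [0, 0, 0], "gripper": 0.01}, {"linear": [0, 0, 0], "turn": [0, 0, 0], "gripper": 0.01}, {"linear": [0, 0, 0], "turn": [0, 0, 0], "gripper": 0.01}, {"linear": [0, 0, 0], "turn": [0, 0, 0], "gripper": 0.01}, {"linear": [0, 0, 0], "turn": [0, 0, 0], "gripper": 0.01}, {"linear": [0, 0, 0], "turn": [0, 0, 0], "gripper": 0.01}]}}

```text
time: 39.4
eef_pos: [601.1, 32.9, 61.2]
eef_rot: [-0.666, 0.746, -0.0, 0.0]
contact_force: [-0.4, 0.1, -0.4]
width: 17.1
```

```bash
python3 -c "
from h import *
look(24)"
```

```text
[-17.4 -80.   61.2] 17.1 [-0.4  0.1 -0.4] [-0.6662  0.7458 -0.      0.    ]
```

View pics/w24c.png

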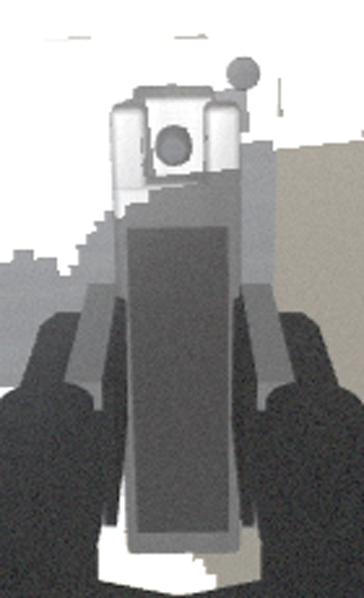

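{"method": "play_rows", "body": {"commands": [{"linear": [0, -0.0004, 0.001], "turn": [0, 0, 0], "gripper": 0.01}, {"linear": [0, 0, 0.001], "turn": [0, 0, 0], "gripper": 0.01}, {"linear": [0, 0, 0.001], "turn": [0, 0, 0], "gripper": 0.01}, {"linear": [0, 0, 0], "turn": [0, 0, 0], "gripper": 0.01}, {"linear": [0, 0, 0], "turn": [0, 0, 0], "gripper": 0.01}, {"linear": [0, 0, 0], "turn": [0, 0, 0], "gripper": 0.01}, {"linear": [0, 0, 0], "turn": [0, 0, 0], "gripper": 0.01}, {"linear": [0, 0, 0], "turn": [0, 0, 0], "gripper": 0.01}]}}

```text
time: 40.45
eef_pos: [601.5, 32.9, 58.1]
eef_rot: [-0.666, 0.746, 0.0, -0.0]
contact_force: [0.3, 0.2, -0.3]
width: 17.0
```

{"method": "play_rows", "body": {"commands": [{"linear": [0, 0, 0.0007], "turn": [0, 0, 0], "gripper": 0.01}, {"linear": [0, 0, 0], "turn": [0, 0, 0], "gripper": 0.01}, {"linear": [0, 0, 0], "turn": [0, 0, 0], "gripper": 0.01}, {"linear": [0, 0, 0], "turn": [0, 0, 0], "gripper": 0.032}, {"linear": [0, 0, 0], "turn": [0, 0, 0], "gripper": 0.032}, {"linear": [0, 0, 0], "turn": [0, 0, 0], "gripper": 0.032}, {"linear": [0, 0, 0], "turn": [0, 0, 0], "gripper": 0.032}, {"linear": [0, 0, 0], "turn": [0, 0, 0], "gripper": 0.032}]}}

```text
time: 41.45
eef_pos: [601.5, 32.8, 57.4]
eef_rot: [-0.666, 0.746, 0.0, -0.0]
contact_force: [-0.9, -0.9, -0.5]
width: 32.1
```

{"method": "play_rows", "body": {"commands": [{"linear": [0, 0, -0.03], "turn": [0, 0, 0], "gripper": 0.032}, {"linear": [0, 0.02, -0.02], "turn": [0, 0, -0.8], "gripper": 0.04}, {"linear": [0, 0, 0], "turn": [0, 0, 0], "gripper": 0.04}, {"linear": [0, 0, 0], "turn": [0, 0, 0], "gripper": 0.04}, {"linear": [0, 0, 0], "turn": [0, 0, 0], "gripper": 0.04}, {"linear": [0, 0, 0], "turn": [0, 0, 0], "gripper": 0.04}, {"linear": [0, 0, 0], "turn": [0, 0, 0], "gripper": 0.04}, {"linear": [0, 0, 0], "turn": [0, 0, 0], "gripper": 0.04}]}}

```text
time: 42.45
eef_pos: [581.6, 35.1, 107.3]
eef_rot: [-0.671, 0.741, 0.0, -0.0]
contact_force: [0.7, -0.1, 1.1]
width: 40.1
```

```bash
python3 -c "
from h import *
look(25)"
```

```text
[-37.  -79.7 107.3] 40.1 [ 0.7 -0.1  1.1] [-6.713e-01  7.411e-01  1.000e-04 -1.000e-04]
```

View pics/w25.png

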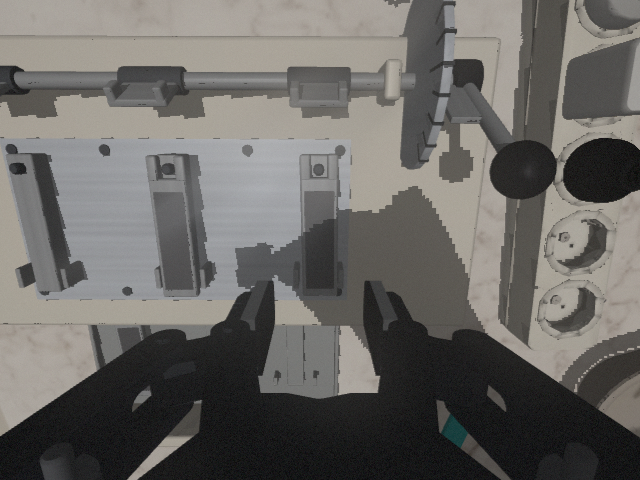

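{"method": "play_rows", "body": {"commands": [{"linear": [-0.047, 0.029, 0], "turn": [0, 0, 0], "gripper": 0.04}, {"linear": [-0.047, 0.029, 0], "turn": [0, 0, 0], "gripper": 0.04}, {"linear": [-0.047, 0.029, 0], "turn": [0, 0, 0], "gripper": 0.04}, {"linear": [0, 0, 0.045], "turn": [0, 0, 0], "gripper": 0.04}, {"linear": [0, 0, 0.03], "turn": [0, 0, -2.5], "gripper": 0.04}, {"linear": [0, 0, 0], "turn": [0, 0, 0], "gripper": 0.04}, {"linear": [0, 0, 0], "turn": [0, 0, 0], "gripper": 0.04}, {"linear": [0, 0, 0], "turn": [0, 0, 0], "gripper": 0.04}]}}

```text
time: 43.5
eef_pos: [510.1, 184.3, 33.9]
eef_rot: [-0.687, 0.727, -0.0, 0.001]
contact_force: [-0.7, -0.7, 0.5]
width: 40.1
```

```bash
python3 -c "
from h import *
look(26)"
```

```text
[-122.9   61.7   33.9] 40.1 [-0.7 -0.7  0.5] [-6.871e-01  7.266e-01 -5.000e-04  1.200e-03]
```

View pics/w26.png

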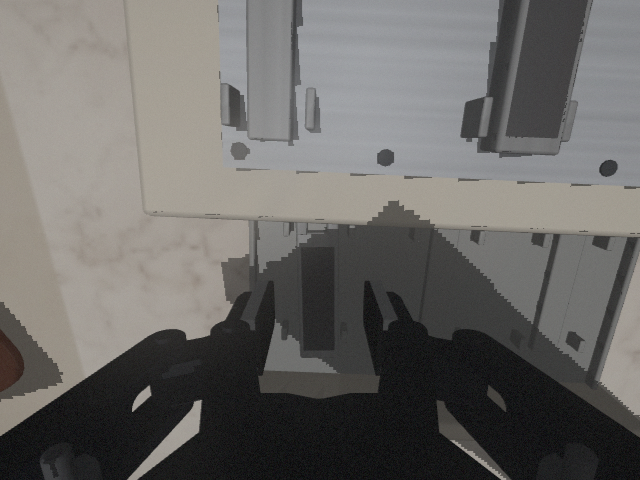

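{"method": "play_rows", "body": {"commands": [{"linear": [0, 0, 0.023], "turn": [0, 0, 0], "gripper": 0.04}, {"linear": [0, 0, 0], "turn": [0, 0, 0], "gripper": 0.04}, {"linear": [0, 0, 0], "turn": [0, 0, 0], "gripper": 0.01}, {"linear": [0, 0, 0], "turn": [0, 0, 0], "gripper": 0.01}, {"linear": [0, 0, 0], "turn": [0, 0, 0], "gripper": 0.01}, {"linear": [0, 0, 0], "turn": [0, 0, 0], "gripper": 0.01}, {"linear": [0, 0, 0], "turn": [0, 0, 0], "gripper": 0.01}, {"linear": [0, 0, -0.004], "turn": [0, 0, 0], "gripper": 0.01}]}}

```text
time: 44.55
eef_pos: [508.8, 183.9, 13.8]
eef_rot: [-0.687, 0.726, 0.0, -0.0]
contact_force: [-0.0, 0.0, -0.6]
width: 17.3
```

{"method": "play_rows", "body": {"commands": [{"linear": [0, 0.006, 0], "turn": [0, 0, 0], "gripper": 0.01}, {"linear": [0, 0.004, 0], "turn": [0, 0, 0], "gripper": 0.01}, {"linear": [0, 0, -0.02], "turn": [0, 0, 2.5], "gripper": 0.01}, {"linear": [0, 0, -0.03], "turn": [0, 0, 0], "gripper": 0.01}, {"linear": [0, 0, -0.03], "turn": [0, 0, 0], "gripper": 0.01}, {"linear": [-0.009, -0.05, 0], "turn": [0, 0, 0], "gripper": 0.01}, {"linear": [-0.009, -0.05, 0], "turn": [0, 0, 0], "gripper": 0.01}, {"linear": [0, 0, 0], "turn": [0, 0, 0], "gripper": 0.01}]}}

```text
time: 45.55
eef_pos: [604.3, 192.3, 95.1]
eef_rot: [-0.67, 0.743, -0.001, 0.002]
contact_force: [-0.9, 0.3, -0.7]
width: 17.3
```

{"method": "play_rows", "body": {"commands": [{"linear": [0, 0, 0], "turn": [0, 0, 0], "gripper": 0.01}, {"linear": [0, 0, 0], "turn": [0, 0, 0], "gripper": 0.01}, {"linear": [0, 0, 0], "turn": [0, 0, 0], "gripper": 0.01}, {"linear": [0, 0, 0], "turn": [0, 0, 0], "gripper": 0.01}, {"linear": [0, 0, 0], "turn": [0, 0, 0], "gripper": 0.01}, {"linear": [0, 0, 0], "turn": [0, 0, 0], "gripper": 0.01}, {"linear": [0, 0, 0], "turn": [0, 0, 0], "gripper": 0.01}, {"linear": [0, 0, 0], "turn": [0, 0, 0], "gripper": 0.01}]}}

```text
time: 46.55
eef_pos: [600.2, 192.6, 93.4]
eef_rot: [-0.671, 0.741, -0.0, -0.0]
contact_force: [0.1, -0.1, -0.8]
width: 17.4
```

```bash
python3 -c "
from h import *
look(27)"
```

```text
[-34.   78.8  93.4] 17.4 [ 0.1 -0.1 -0.8] [-0.6714  0.7411 -0.     -0.    ]
```

View pics/w27.png

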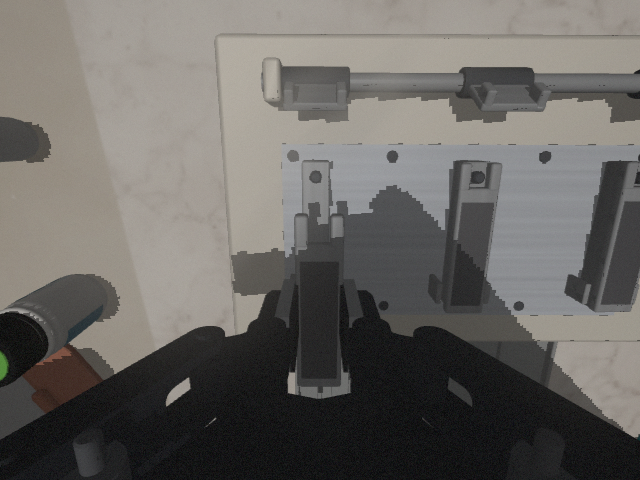

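View pics/w27c.png

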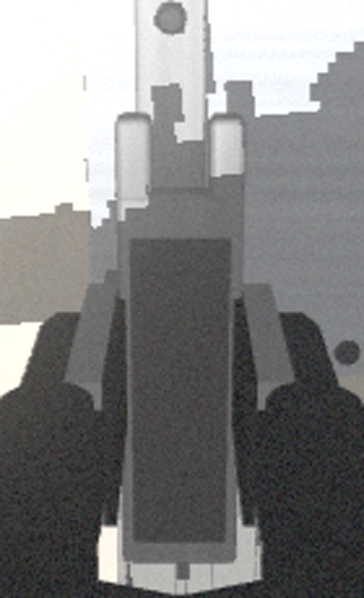

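Run:
```python
from h import *
s=get_state();k=2.6
f=lambda a,b,r:(250+a/k,250+b/k,170+r/k)
v,e=bladepnp(f(116,244,114),f(124,236,562),f(151,210,189)); print(v,e,bladeworld(v,s))
T=np.load('w27.npy'); print('pin1',st(wback((250+170/k,170+17/k),67,T)))
```

```text
[ 0.39 -2.55 -5.74 -0.   -0.67  0.07] [ 0.1  0.2  0.1  0.2 -0.2 -0.   0.2 -0.  -0.2 -0.2 -0.1 -0.2] {'origin': array([-31.4,  78.4,  99.2]), 'notch': array([ 1.1, 78.5, 99.5]), 'pitch_up': np.float64(0.67), 'yaw': np.float64(0.05), 'roll': np.float64(0.0)}
pin1 [18.4 80.3 67. ]
```

{"method": "play_rows", "body": {"commands": [{"linear": [-0.0018, -0.0189, 0], "turn": [0, 0, 0], "gripper": 0.01}, {"linear": [0, 0, 0.02], "turn": [0, 0, 0], "gripper": 0.01}, {"linear": [0, 0, 0.006], "turn": [0, 0, 0], "gripper": 0.01}, {"linear": [0, 0, 0], "turn": [0, 0, 0], "gripper": 0.01}, {"linear": [0, 0, 0], "turn": [0, 0, 0], "gripper": 0.01}, {"linear": [0, 0, 0], "turn": [0, 0, 0], "gripper": 0.01}, {"linear": [0, 0, 0], "turn": [0, 0, 0], "gripper": 0.01}, {"linear": [0, 0, 0], "turn": [0, 0, 0], "gripper": 0.01}]}}

```text
time: 47.6
eef_pos: [619.3, 192.5, 67.6]
eef_rot: [-0.671, 0.741, -0.0, 0.0]
contact_force: [-0.3, 0.4, -0.3]
width: 17.4
```

```bash
python3 -c "
from h import *
look(28)"
```

```text
[-15.   80.6  67.6] 17.4 [-0.3  0.4 -0.3] [-6.713e-01  7.412e-01 -1.000e-04  1.000e-04]
```

View pics/w28c.png

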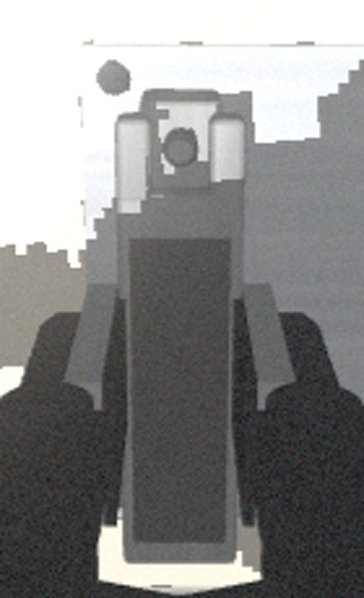

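{"method": "play_rows", "body": {"commands": [{"linear": [0, 0, 0.006], "turn": [0, 0, 0], "gripper": 0.01}, {"linear": [0, 0, 0.003], "turn": [0, 0, 0], "gripper": 0.01}, {"linear": [0, 0, 0.001], "turn": [0, 0, 0], "gripper": 0.01}, {"linear": [0, 0, 0], "turn": [0, 0, 0], "gripper": 0.01}, {"linear": [0, 0, 0], "turn": [0, 0, 0], "gripper": 0.01}, {"linear": [0, 0, 0], "turn": [0, 0, 0], "gripper": 0.01}, {"linear": [0, 0, 0], "turn": [0, 0, 0], "gripper": 0.01}, {"linear": [0, 0, 0], "turn": [0, 0, 0], "gripper": 0.01}]}}

```text
time: 48.65
eef_pos: [618.9, 192.4, 57.7]
eef_rot: [-0.671, 0.741, 0.0, -0.0]
contact_force: [-3.2, -1.7, 4.9]
width: 17.7
```

```bash
python3 -c "
from h import *
look(29)"
```

```text
[-15.4  80.5  57.7] 17.7 [-3.2 -1.7  4.9] [-6.713e-01  7.411e-01  0.000e+00 -4.000e-04]
```

View pics/w29c.png

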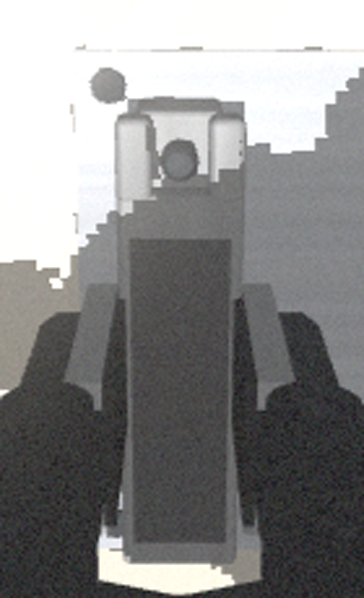

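{"method": "play_rows", "body": {"commands": [{"linear": [0, 0.0007, 0], "turn": [0, 0, 0], "gripper": 0.01}, {"linear": [0, 0, 0], "turn": [0, 0, 0], "gripper": 0.01}, {"linear": [0, 0, 0], "turn": [0, 0, 0], "gripper": 0.01}, {"linear": [0, 0, 0], "turn": [0, 0, 0], "gripper": 0.032}, {"linear": [0, 0, 0], "turn": [0, 0, 0], "gripper": 0.032}, {"linear": [0, 0, 0], "turn": [0, 0, 0], "gripper": 0.032}, {"linear": [0, 0, 0], "turn": [0, 0, 0], "gripper": 0.032}, {"linear": [0, 0, 0], "turn": [0, 0, 0], "gripper": 0.032}]}}

```text
time: 49.7
eef_pos: [618.5, 192.6, 57.4]
eef_rot: [-0.671, 0.741, 0.0, -0.0]
contact_force: [-0.4, -0.5, -0.1]
width: 32.2
```

{"method": "play_rows", "body": {"commands": [{"linear": [0, 0, -0.04], "turn": [0, 0, 0], "gripper": 0.032}, {"linear": [0.04, 0.025, -0.02], "turn": [0, 0, 0], "gripper": 0.032}, {"linear": [0.04, 0.025, -0.02], "turn": [0, 0, 0], "gripper": 0.02}, {"linear": [0, 0, 0], "turn": [0, 0, 0], "gripper": 0.0}, {"linear": [0, 0, 0], "turn": [0, 0, 0], "gripper": 0.0}, {"linear": [0, 0, 0], "turn": [0, 0, 0], "gripper": 0.0}, {"linear": [0, 0, 0], "turn": [0, 0, 0], "gripper": 0.0}, {"linear": [0, 0, 0], "turn": [0, 0, 0], "gripper": 0.0}]}}

```text
time: 50.7
eef_pos: [560.8, 118.5, 137.1]
eef_rot: [-0.672, 0.741, 0.0, -0.0]
contact_force: [0.3, -0.1, 0.1]
width: 0.1
```

```bash
python3 -c "
from h import *
look(30)
crop(cv2.imread('pics/w30.png'),120,80,520,320,2,'pics/w30z.png')"
```

```text
[-65.9   1.2 137.1] 0.1 [ 0.3 -0.1  0.1] [-6.716e-01  7.409e-01  3.000e-04 -1.000e-04]
```

View pics/w30z.png

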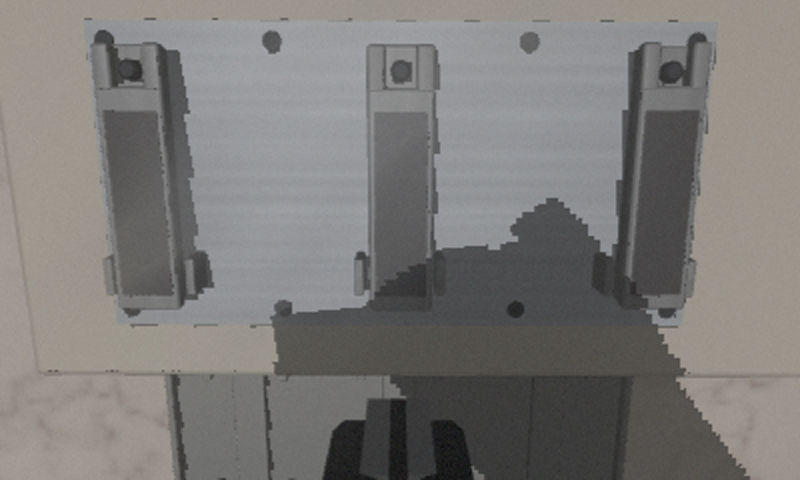

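{"method": "play_rows", "body": {"commands": [{"linear": [0, 0.05, 0], "turn": [0, 0, 0], "gripper": 0.0}, {"linear": [0, 0.05, 0], "turn": [0, 0, 0], "gripper": 0.0}, {"linear": [0, 0.05, 0], "turn": [0, 0, 0], "gripper": 0.0}, {"linear": [0, 0, 0.05], "turn": [0, 0, 0], "gripper": 0.0}, {"linear": [0, 0, 0.04], "turn": [0, 0, 0], "gripper": 0.0}, {"linear": [0, 0, 0.022], "turn": [0, 0, 0], "gripper": 0.0}, {"linear": [0, 0, 0], "turn": [0, 0, 0], "gripper": 0.0}, {"linear": [0, -0.005, 0], "turn": [0, 0, 0], "gripper": 0.0}]}}

```text
time: 51.75
eef_pos: [417.0, 132.5, 26.1]
eef_rot: [-0.672, 0.741, -0.0, 0.0]
contact_force: [-0.1, 0.6, -0.4]
width: 0.1
```

{"method": "play_rows", "body": {"commands": [{"linear": [0, -0.01, 0], "turn": [0, 0, 0], "gripper": 0.0}, {"linear": [0, -0.013, 0], "turn": [0, 0, 0], "gripper": 0.0}, {"linear": [0, -0.014, 0], "turn": [0, 0, 0], "gripper": 0.0}, {"linear": [0, -0.014, 0], "turn": [0, 0, 0], "gripper": 0.0}, {"linear": [0, -0.014, 0], "turn": [0, 0, 0], "gripper": 0.0}, {"linear": [0, -0.014, 0], "turn": [0, 0, 0], "gripper": 0.0}, {"linear": [0, -0.013, 0], "turn": [0, 0, 0], "gripper": 0.0}, {"linear": [0, 0, 0], "turn": [0, 0, 0], "gripper": 0.0}]}}

```text
time: 52.75
eef_pos: [509.3, 122.8, 25.3]
eef_rot: [-0.671, 0.741, -0.0, 0.0]
contact_force: [-2.3, -0.6, 0.7]
width: 0.3
```

```bash
python3 -c "
from h import *
look(31)"
```

```text
[-117.6    0.5   25.3] 0.3 [-2.3 -0.6  0.7] [-6.710e-01  7.415e-01 -2.000e-04  4.000e-04]
```

View pics/w31.png

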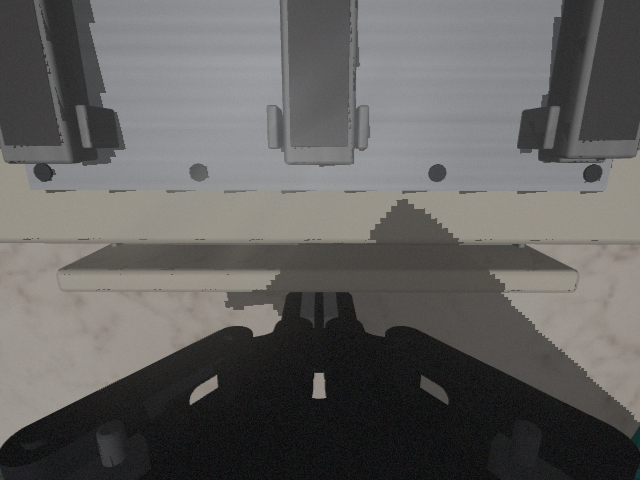

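{"method": "play_rows", "body": {"commands": [{"linear": [0, -0.008, 0], "turn": [0, 0, 0], "gripper": 0.0}, {"linear": [0, -0.006, 0], "turn": [0, 0, 0], "gripper": 0.0}, {"linear": [0, -0.003, 0], "turn": [0, 0, 0], "gripper": 0.0}, {"linear": [0, -0.0015, 0], "turn": [0, 0, 0], "gripper": 0.0}, {"linear": [0, 0, 0], "turn": [0, 0, 0], "gripper": 0.0}, {"linear": [0, 0, 0], "turn": [0, 0, 0], "gripper": 0.0}, {"linear": [0, 0, 0], "turn": [0, 0, 0], "gripper": 0.0}, {"linear": [0, 0, 0], "turn": [0, 0, 0], "gripper": 0.0}]}}

```text
time: 53.8
eef_pos: [526.3, 121.2, 25.3]
eef_rot: [-0.671, 0.741, 0.0, -0.0]
contact_force: [-3.3, -0.8, -3.2]
width: 0.0
```

```bash
python3 -c "
from h import *
s=get_state(); print(st(s['eef_pos']),s['contact_force'])"
```

```text
[-100.5    0.5   25.3] [-3.31213377 -0.82031703 -3.23914785]
```

{"method": "play_rows", "body": {"commands": [{"linear": [0, -0.002, 0], "turn": [0, 0, 0], "gripper": 0.0}, {"linear": [0, 0, 0], "turn": [0, 0, 0], "gripper": 0.0}, {"linear": [0, 0.03, 0], "turn": [0, 0, 0], "gripper": 0.0}, {"linear": [0, 0.04, -0.02], "turn": [0, 0, 0], "gripper": 0.0}, {"linear": [0, 0, -0.05], "turn": [0, 0, 0], "gripper": 0.0}, {"linear": [0, 0, 0], "turn": [0, 0, 0], "gripper": 0.0}, {"linear": [0, 0, 0], "turn": [0, 0, 0], "gripper": 0.0}, {"linear": [0, 0, 0], "turn": [0, 0, 0], "gripper": 0.0}]}}

```text
time: 54.8
eef_pos: [459.0, 127.9, 94.8]
eef_rot: [-0.671, 0.741, 0.0, -0.0]
contact_force: [0.0, 0.7, -0.1]
width: 0.1
```

```bash
python3 -c "
from h import *
look(32)"
```

```text
[-168.2    0.5   94.8] 0.1 [ 0.   0.7 -0.1] [-6.713e-01  7.412e-01  2.000e-04 -2.000e-04]
```

View pics/w32.png

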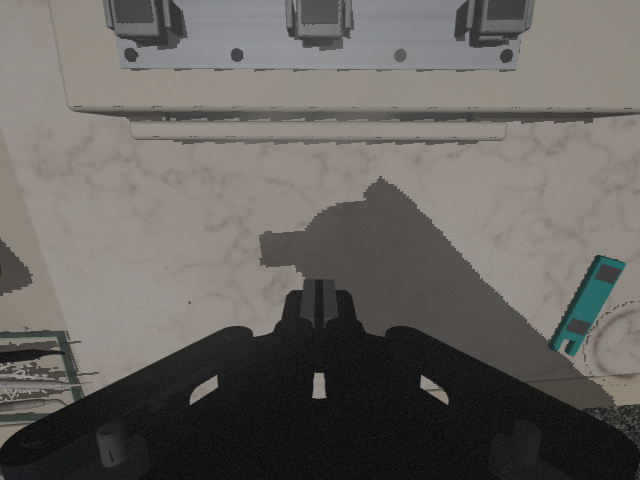

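```bash
python3 -c "
from h import *
T=np.load('w32.npy')
for q,z in [((318,140),44.5),((318,122),44.5),((318,108),50)]: print(st(wback(q,z,T)))"
```

```text
[-98.7   0.8  44.5]
[-89.5   0.8  44.5]
[-83.    0.8  50. ]
```

{"method": "play_rows", "body": {"commands": [{"linear": [0.03, 0, -0.035], "turn": [0, 0, 0], "gripper": 0.0}, {"linear": [0.05, -0.02, -0.02], "turn": [0, 0, 0], "gripper": 0.0}, {"linear": [0.05, -0.03, 0], "turn": [0, 0, 0], "gripper": 0.0}, {"linear": [0.02, -0.04, 0], "turn": [0, 0, 0], "gripper": 0.0}, {"linear": [0, -0.04, 0], "turn": [0, 0, 0], "gripper": 0.0}, {"linear": [0, 0, 0], "turn": [0, 0, 0], "gripper": 0.0}, {"linear": [0, 0, 0], "turn": [0, 0, 0], "gripper": 0.0}, {"linear": [0, 0, 0], "turn": [0, 0, 0], "gripper": 0.0}]}}

```text
time: 55.85
eef_pos: [572.3, -33.6, 150.1]
eef_rot: [-0.672, 0.741, 0.0, -0.001]
contact_force: [-0.5, 0.7, 0.2]
width: 0.1
```

```bash
python3 -c "
from h import *
look(33)"
```

```text
[ -39.5 -149.1  150.1] 0.1 [-0.5  0.7  0.2] [-6.717e-01  7.408e-01  4.000e-04 -5.000e-04]
```

View pics/w33.png

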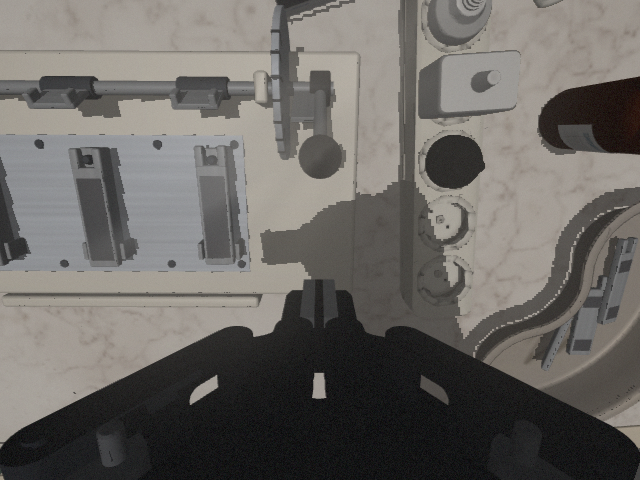

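{"method": "play_rows", "body": {"commands": [{"linear": [0.0005, -0.02, 0.025], "turn": [0, 0, 0], "gripper": 0.0}, {"linear": [0, -0.015, 0], "turn": [0, 0, 0], "gripper": 0.0}, {"linear": [0, -0.006, 0], "turn": [0, 0, 0], "gripper": 0.0}, {"linear": [0, -0.005, 0], "turn": [0, 0, 0], "gripper": 0.0}, {"linear": [0, -0.005, 0], "turn": [0, 0, 0], "gripper": 0.0}, {"linear": [0, -0.004, 0], "turn": [0, 0, 0], "gripper": 0.0}, {"linear": [0, 0, 0], "turn": [0, 0, 0], "gripper": 0.0}, {"linear": [0, 0, 0], "turn": [0, 0, 0], "gripper": 0.0}]}}

```text
time: 56.9
eef_pos: [627.9, -39.8, 125.5]
eef_rot: [-0.671, 0.741, 0.0, -0.0]
contact_force: [-4.0, 0.2, 2.8]
width: 0.2
```

```bash
python3 -c "
from h import *
look(34)"
```

```text
[  16.4 -149.8  125.5] 0.2 [-4.   0.2  2.8] [-6.714e-01  7.411e-01  1.000e-04 -1.000e-04]
```

View pics/w34.png

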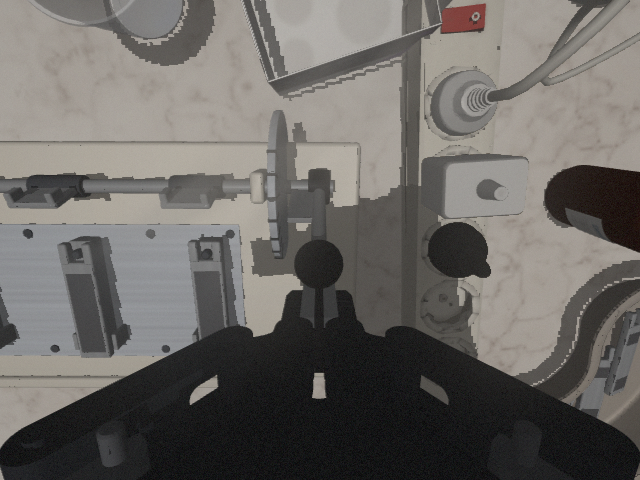

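```bash
cat >> h.py <<'E'
def lever(n,uv,hx=None,huv=None):
    T=np.load(f'w{n}.npy')
    if huv is not None: hx=st(wback(huv,68,T))[0]; print('hinge',hx)
    a=st(wback(uv,60,T));b=st(wback(uv,180,T))
    best=[]
    for th in np.radians(np.arange(30,110,.1)):
        x,z=hx-72*np.cos(th),68+72*np.sin(th)
        xr=a[0]+(b[0]-a[0])*(z-60)/120
        best.append((abs(xr-x),np.degrees(th)))
    print('ang',min(best))
E
python3 -c "
from h import *
for hx in (59,60,61): lever(34,(319,264),hx)
for hx in (59,60,61): lever(33,(320,157),hx)
T=np.load('w34.npy'); print(st(wback((319,186),68,T)),st(wback((319,150),50,T)),st(wback((230,186),68,T)))
T=np.load('w33.npy'); print(st(wback((319,86),68,T)),st(wback((319,53),50,T)))
"
python3 - <<'E'
import cv2
im=cv2.imread('pics/w34.png');cv2.imwrite('pics/w34z.png',cv2.resize(cv2.convertScaleAbs(im[100:310,230:370],alpha=1.7),None,fx=2.8,fy=2.8,interpolation=cv2.INTER_CUBIC))
E
```

```text
ang (np.float64(0.04999062619287997), np.float64(72.70000000000061))
ang (np.float64(0.005622772732138515), np.float64(71.70000000000059))
ang (np.float64(0.04671473048204433), np.float64(70.70000000000059))
ang (np.float64(0.04719497070603751), np.float64(59.50000000000042))
ang (np.float64(0.00027586858306705153), np.float64(58.500000000000405))
ang (np.float64(0.035430238820104876), np.float64(57.50000000000039))
[  60.3 -150.1   68. ] [  80.  -150.1   50. ] [ 60.2 -98.5  68. ]
[  61.2 -149.3   68. ] [  83.1 -149.3   50. ]
```

View pics/w34z.png

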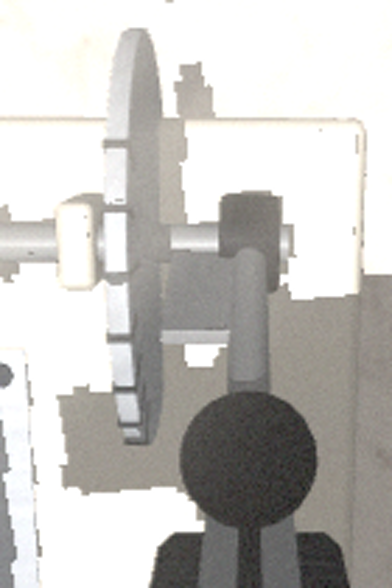

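{"method": "play_rows", "body": {"commands": [{"linear": [0, -0.002, 0], "turn": [0, 0, 0], "gripper": 0.0}, {"linear": [0, -0.0022, 0], "turn": [0, 0, 0], "gripper": 0.0}, {"linear": [0, 0, 0], "turn": [0, 0, 0], "gripper": 0.0}, {"linear": [0, 0, 0], "turn": [0, 0, 0], "gripper": 0.0}, {"linear": [0, 0, 0], "turn": [0, 0, 0], "gripper": 0.0}, {"linear": [0, 0, 0], "turn": [0, 0, 0], "gripper": 0.0}, {"linear": [0, 0, 0], "turn": [0, 0, 0], "gripper": 0.0}, {"linear": [0, 0, 0], "turn": [0, 0, 0], "gripper": 0.0}]}}

```text
time: 57.95
eef_pos: [632.6, -40.5, 125.5]
eef_rot: [-0.671, 0.741, -0.0, 0.0]
contact_force: [-0.8, 0.1, 0.7]
width: 0.0
```

```bash
python3 -c "
from h import *
s=get_state(); print(st(s['eef_pos']),s['contact_force'])"
```

```text
[  21.1 -150.   125.5] [-0.75412305  0.10062166  0.66187394]
```

{"method": "play_rows", "body": {"commands": [{"linear": [0, 0.01, 0], "turn": [0, 0, 0], "gripper": 0.0}, {"linear": [0, 0.05, 0], "turn": [0, 0, 0], "gripper": 0.0}, {"linear": [-0.02, 0.04, -0.01], "turn": [0, 0, 0], "gripper": 0.0}, {"linear": [-0.02, 0, -0.01], "turn": [0, 0, 0], "gripper": 0.0}, {"linear": [0, 0, 0], "turn": [0, 0, 0], "gripper": 0.0}, {"linear": [0, 0, 0], "turn": [0, 0, 0], "gripper": 0.0}, {"linear": [0, 0, 0], "turn": [0, 0, 0], "gripper": 0.0}, {"linear": [0, 0, 0], "turn": [0, 0, 0], "gripper": 0.0}]}}

```text
time: 58.95
eef_pos: [536.8, 8.6, 145.0]
eef_rot: [-0.671, 0.741, 0.0, -0.0]
contact_force: [1.1, 0.2, 0.7]
width: -0.5
```

```bash
python3 -c "
from h import *
look(35)"
```

```text
[ -79.  -110.5  145. ] -0.5 [1.1 0.2 0.7] [-6.710e-01  7.415e-01  2.000e-04 -3.000e-04]
```

View pics/w35.png

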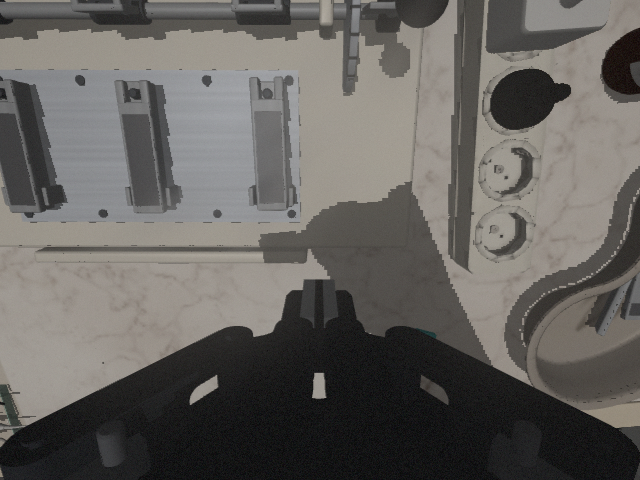

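{"method": "play_rows", "body": {"commands": [{"linear": [-0.02, 0, -0.05], "turn": [0, 0, 0], "gripper": 0.0}, {"linear": [-0.02, -0.03, -0.02], "turn": [0, 0, 0], "gripper": 0.0}, {"linear": [0, -0.02, 0], "turn": [0, 0, 0], "gripper": 0.0}, {"linear": [0, 0, 0], "turn": [0, 0, 0], "gripper": 0.0}, {"linear": [0, 0, 0], "turn": [0, 0, 0], "gripper": 0.0}, {"linear": [0, 0, 0], "turn": [0, 0, 0], "gripper": 0.0}, {"linear": [0, 0, 0], "turn": [0, 0, 0], "gripper": 0.0}, {"linear": [0, 0, 0], "turn": [0, 0, 0], "gripper": 0.0}]}}

```text
time: 60.0
eef_pos: [590.3, 44.1, 215.5]
eef_rot: [-0.671, 0.741, -0.0, -0.0]
contact_force: [0.3, 0.1, -0.6]
width: 0.2
```

```bash
python3 -c "
from h import *
look(36)
im=cv2.imread('pics/w36.png'); crop(im,120,40,480,280,2.2,'pics/w36z.png')"
```

```text
[-29.3 -70.  215.5] 0.2 [ 0.3  0.1 -0.6] [-6.713e-01  7.411e-01 -0.000e+00 -1.000e-04]
```

View pics/w36.png

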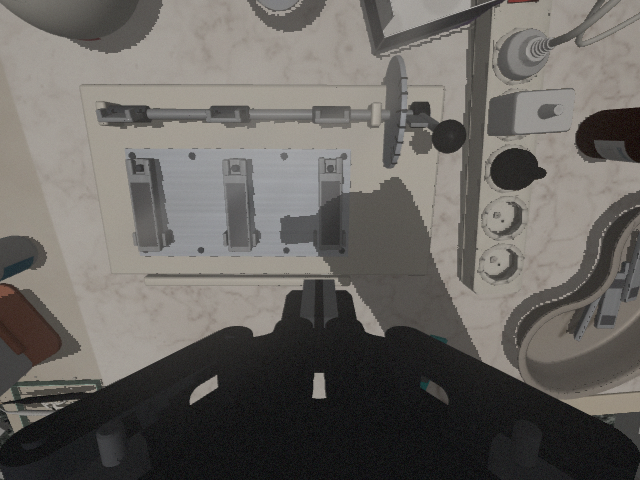

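View pics/w36z.png

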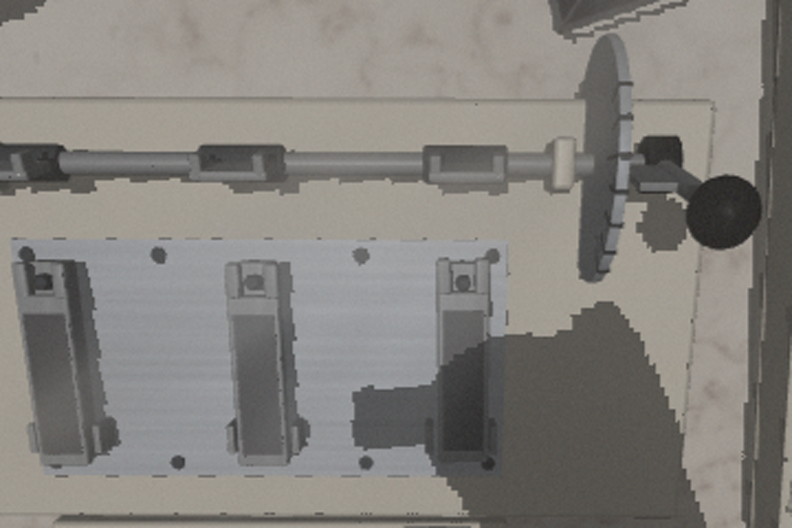

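```bash
python3 -c "
from h import *
T=np.load('w36.npy')
hx=st(wback((270,114.5),68,T)); print(hx)
d=T[:3,:3]@np.linalg.solve(camera_params('wrist')['mtx'],[449,136.5,1]);o=T[:3,3]
t=(-150-(o-S)@ys)/(d@ys); p=st(o+t*d); print(p)
for h in (60,60.7,hx[0]): print(h,np.hypot(h-p[0],p[2]-68),np.degrees(np.arctan2(p[2]-68,h-p[0])))
lever(36,(449,136.5),60);lever(36,(449,136.5),61)
k=2.2
for q in [(42,282),(253,281),(463,282)]: print(st(wback(np.array(q)/k+[120,40],67,T)))
"
```

```text
[ 59.9 -31.4  68. ]
[  42.4 -150.   138. ]
60 72.17866720853192 75.88674612211354
60.7 72.35253969281244 75.34914217786768
59.9 72.15434844830907 75.96375653207353
ang (np.float64(0.05446435602774358), np.float64(75.80000000000065))
ang (np.float64(0.03026021996456052), np.float64(75.00000000000064))
[17.8 79.  67. ]
[18.2 -0.7 67. ]
[ 17.9 -79.9  67. ]
```

```bash
python3 -c "
from h import *
im=get_image('scene'); crop(im,220,140,430,310,3.7,'pics/s37.png')"
```

```text
(no output)
```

View pics/s37.png

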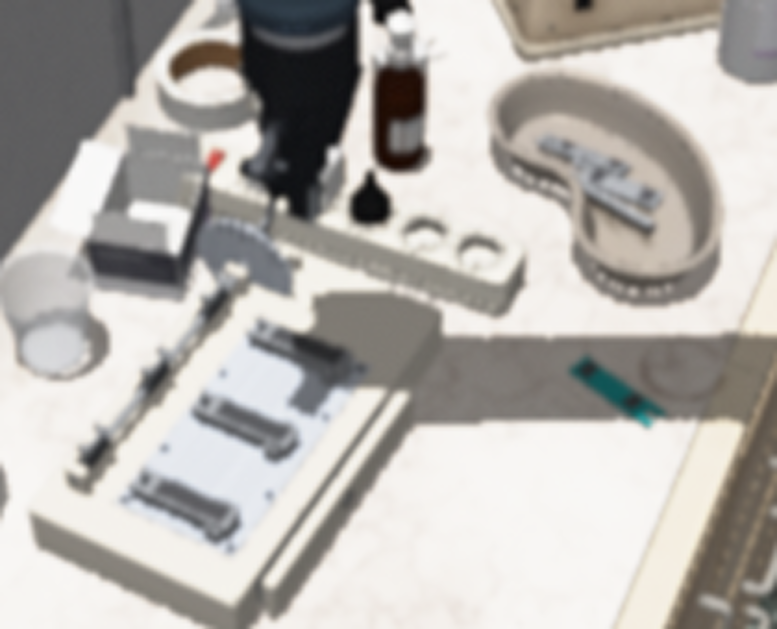

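```bash
python3 -c "
from h import *
print(get_state()['qd'].round(3)); print(close_job())"
```

```text
[-0.002  0.004 -0.001 -0.002 -0.002  0.001  0.   ]
the job is handed in; nothing more can be done
None
```

I finished the blade change and handed the job in at about 60 s of the 210 s allowed. The hand-in gives no verdict, so what follows rests on my last camera and force checks.

- **Worn blades:** all three are in the kidney dish. One leans against the dish wall near the bend. I judged its height by eye only, and it looks well below the 36 mm limit.
- **Drawer:** it sprang out when pressed and I pulled it to its stop. After pushing it shut, the front face measured at station x −98.7 mm against −98 mm nominal, so it is latched within about 1 mm.
- **Fresh blades:** all three lie on their anvils, dark face up, each with its pin visible in the notch. I put the notch points within about 1.5 mm of the pins.
    - The middle blade probably caught the case edge when I lifted it. It sat about 13° tilted in the grip, so I tilted the tool to level it before setting it down.
    - I moved the last blade (left anvil) back about 0.7 mm, because it touched its pin on the way down.
- **Lever:** it measures 75.0° to 75.9°, depending on the exact hinge position assumed.
- **Measurement disagreements:** the wrist camera reads lengths about 1–2% short and heights a few millimetres off. I corrected for this against the seated blades and the pins. In the last, coarser picture the middle notch read about 1.3 mm off its pin, against about 0.3 mm in the closer one.
- **Bystanders and robot:** the arm never came near the slab, jar or bottle. At hand-in it was still and clear of everything.

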